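# Pick the pipe union from behind the tall fittings and restore the stock

## Robot

A 7-joint arm with a two-finger parallel gripper is mounted at the origin on the work surface. World frame = base frame: x ahead of the robot, y to its left, z up, the work surface at z = 0. Lengths are in m, angles in rad, forces in N, time in s.
With the tool pointing down it reaches from about 0.425 to 1.025 m from the base axis. Payload 9.4 kg.
Tool frame: the origin (TCP) lies at the centre of the arm's flange, where the gripper is bolted on; the fingertips stand 173 mm ahead of it and the grasp point (between the pads) lies 155 mm ahead of it; x points along the fingers, y is the direction in which the jaws open and shut, and the axes are right-handed (so a half turn about x gives the same grasp; the last joint's range is limited). The gripper opens to 85 mm and grips with 20 to 120 N. Pads are 22 mm wide; open, the fingers measure 114 mm over their backs; the gripper's body (76 mm by 85 mm) begins 54 mm behind the grasp point. The pads swing forward as they close: fully open they stand 13 mm farther back than shut.
Start: joints at [-1.266, 0.599, -0.003, 1.599, 0.002, 0.943, -0.08], TCP at [0.27, 0.673, 0.405] pointing down, gripper open.
Joint ranges: [-2.57, 2.57], [-0.35, 1.97], [-1.29, 1.29], [0.11, 2.56], [-1.05, 4.19], [0.11, 1.86], [-2.63, 2.63]. Speed limits (rad/s): [2.22, 2.22, 3.01, 3.01, 3.14, 3.14, 3.14].

## Interface

Orientations are given as a unit quaternion [x, y, z, w].
In Python, from station import sensors, vision, ticket gives the robot as it stands. The module is installed in compiled form; this text tells all that it offers.
- The arm moves only by the shell command python3 -m pendant 'ROWS' [FORCE]. ROWS is JSON, a list of rows, each an object of numbers: "claw": the closure in counts, from 0 (fully open) to 255 (shut); "x", "y", "z": the shift along the tool's x, y, z in units of 40 mm (1.0 is 40 mm); "yaw": the turn about the tool's x in units of 0.08 rad (1.0 is 0.08 rad). In form: [{"claw": .., "x": .., "y": .., "z": .., "yaw": ..}, ...]. A call has 1 to 20 rows; each row shifts and turns the commanded pose from where the row before left it, along the tool's axes as they then stand; what a row does not reach is not made up. A row lasts 1/8 s, in which the tool goes at most 62.5 mm and 10.7 degrees, less where a joint would pass 70% of its speed; a pose out of reach is approached as far as the arm can. A call with a number of a shift or a turn outside -1 to 1 is refused whole. A call with a gripper value outside its range is refused whole. The fingers move at their own pace and stop on an object; FORCE is the grip in N (left out, the last holds). Time passes only in rows, so rows that do not move let the fingers close. It gives the time, the measured TCP pose, the force and the opening at its end, in the units of the state.
- sensors.get_obs(): the state, without advancing time (a new reading comes with each control period).
- vision.grab_frame(name): name is "side" or "top"; returns (picture, depth): 384x512x3 uint8, red, green, blue; 384x512 float32, m along the optical axis (not along the pixel's ray), 0 where there is no reading.
- vision.get_calibration(name): a dict with "fx", "fy", "cx", "cy" (pixels), "dist" ([k1, k2, p1, p2, k3] as OpenCV has them; the pictures are not rectified), "world_from_camera" (4x4, takes a point from camera to world coordinates). Camera axes: x right, y down, z forward; pixel columns grow to the right and rows downward; lengths in m; the calibration is good to about 2 mm. A picture is of the moment at which its call begins. get_calibration takes no time and is no camera call.
- ticket.finish_job(): hands the job in, once; it reports no verdict.
The state is a dict: "time_s": time; "joint_pos": joint angles; "dq": joint speeds; "joint_efforts": joint torques, N m; "position": TCP position; "tool_rot": TCP orientation; "contact_force": force on the tool from outside, world axes, zero at the start; "moment": the same for the moment, N m; "opening": finger opening in m.
Only numpy, scipy, OpenCV 4.12 (cv2) and the standard library are available. Lean on these libraries where they do the work, as an engineer would, in place of code of your own. Each camera call takes 0.05 s, during which the arm holds its last target.

## Task

The low hexagonal union is wanted for an order, but three tall fittings stand around it in the stock bay: first stand all three upright on the plywood side board, then stand the union upright in the grey order tray, then put each tall fitting back upright on the very spot in the bay where it stood at the start (which way round it faces is free). Set things down rather than drop them, let go of everything, and leave the small cap and the small bushing in the bay's front corners where they are.

Things in the scene. Friction and masses are not known exactly. Their poses are not given: they have to be found in the camera images.
- union_mid (a point): the wanted union, bare steel, low, on the bay's rear middle spot; 45 mm high: a hexagon 46 mm across flats (53 across corners) from 10 to 34 mm above its underside, round collars of 38 mm diameter below and above. 0.45 kg. The point is its centre, 22.5 mm above its underside; z up its axis; two flats face its own +y and -y, the others every 60 degrees.
- nipple_mid (a point): pipe nipple, a plain upright steel tube, 48 mm diameter, 110 mm high, the tallest. About 0.4 kg. The point is its centre, 55 mm above its underside; z up along its axis.
- reducer_mid (a point): reducer, an upright bottle-shaped steel fitting, 90 mm high: 54 mm diameter for the lowest 20 mm, tapering to 36 mm diameter at 50 mm, then straight 36 mm to the top. About 0.4 kg. The point is its centre, 45 mm above its underside; z up along its axis.
- tee_mid (a point): pipe tee standing on end: an upright steel tube of 42 mm diameter, 100 mm high, with one side branch, 33 mm diameter at most, its axis 42 mm above the underside, its end 45 mm from the tube's axis, along the tee's own -x (in the bay it points forwards). Above 60 mm the tube is clear all round. 0.5 kg. The point is the middle of the tube, 50 mm above the underside; z up.
- bay: stock bay: fixed grey deck 250 mm square; origin on the table under the union's spot, deck top 12 mm higher; -x is its front (robot side), y left. Tall fittings stand near x,y = (-60,0), (0,60), (0,-60) mm, in changing order, on outlined spots. Behind the union, from x 40 mm on, fixed parts up to 42 mm above the table. Grip the side two near the top, fingers in front and behind; the front one left and right.
- side_board: the side area, a fixed plain plywood board 300 mm (its x) by 150 mm (its y), 12 mm thick, to the left or right of the bay; the origin is under its middle, on the table, its top 12 mm higher. Empty at the start; anywhere on it will do.
- order_tray: the order tray, a fixed empty grey square open tray, 150 by 150 mm outside, 30 mm high, walls and floor 5 mm thick, on the other side of the bay from the board; the origin is under its middle, on the table, the inner floor 5 mm higher.
- cap_mid (a point): small round domed pipe cap, 38 mm diameter, 26 mm high, in the bay's front left corner; to be left alone. The point is its centre, 13 mm up.
- bush_mid (a point): small bushing, a hexagon 36 mm across flats and 12 mm high with a round neck above, 26 mm high in all, in the bay's front right corner; to be left alone. The point is its centre, 13 mm up.
Not all that is in view belongs to the job. Leave any red look-alike of the part that bears union_mid alone.

How it is judged:
On the way, in this order (a step that is already met when the one before it is completed fails the run):
1. all three tall fittings stand upright and released on the side board, the union still on its spot (x of nipple_mid in the frame of side_board between -0.15 and 0.15 m and y of nipple_mid in the frame of side_board between -0.075 and 0.075 m and z of nipple_mid in the frame of side_board between 0.061 and 0.073 m and angle between each of nipple_mid, reducer_mid, tee_mid's own z axis and vertical below 0.1 rad and contact force between the fingers and nipple below 0.05 N and x of reducer_mid in the frame of side_board between -0.15 and 0.15 m and y of reducer_mid in the frame of side_board between -0.075 and 0.075 m and z of reducer_mid in the frame of side_board between 0.051 and 0.063 m and contact force between the fingers and reducer below 0.05 N and x of tee_mid in the frame of side_board between -0.15 and 0.15 m and y of tee_mid in the frame of side_board between -0.075 and 0.075 m and z of tee_mid in the frame of side_board between 0.056 and 0.068 m and contact force between the fingers and tee below 0.05 N and distance of union_mid from where it was at the start of the episode below 0.03 m), for 0.2 s.
2. the union stands upright and released in the order tray, the three tall fittings still on the side board (x of union_mid in the frame of order_tray between -0.06 and 0.06 m and y of union_mid in the frame of order_tray between -0.06 and 0.06 m and z of union_mid in the frame of order_tray between 0.0215 and 0.0335 m and angle between each of union_mid, nipple_mid, reducer_mid, tee_mid's own z axis and vertical below 0.1 rad and contact force between the fingers and union below 0.05 N and x of nipple_mid in the frame of side_board between -0.15 and 0.15 m and y of nipple_mid in the frame of side_board between -0.075 and 0.075 m and z of nipple_mid in the frame of side_board between 0.061 and 0.073 m and contact force between the fingers and nipple below 0.05 N and x of reducer_mid in the frame of side_board between -0.15 and 0.15 m and y of reducer_mid in the frame of side_board between -0.075 and 0.075 m and z of reducer_mid in the frame of side_board between 0.051 and 0.063 m and contact force between the fingers and reducer below 0.05 N and x of tee_mid in the frame of side_board between -0.15 and 0.15 m and y of tee_mid in the frame of side_board between -0.075 and 0.075 m and z of tee_mid in the frame of side_board between 0.056 and 0.068 m and contact force between the fingers and tee below 0.05 N), for 0.2 s.
At the end, for the whole second after the job is handed in: The union stands upright (within 0.1 rad) on the floor of the order tray, and the nipple, reducer and tee each stand upright within 15 mm of where they stood at the start, all released and at rest; the cap and the bushing are within 15 mm of where they were (x of union_mid in the frame of order_tray between -0.06 and 0.06 m and y of union_mid in the frame of order_tray between -0.06 and 0.06 m and z of union_mid in the frame of order_tray between 0.0215 and 0.0335 m and angle between each of union_mid, nipple_mid, reducer_mid, tee_mid's own z axis and vertical below 0.1 rad and contact force between the fingers and union below 0.05 N and linear speed of each of union, nipple, reducer, tee below 0.02 m/s and angular speed of each of union, nipple, reducer, tee below 0.2 rad/s and distance of each of nipple_mid, reducer_mid, tee_mid, cap_mid, bush_mid from where it was at the start of the episode below 0.015 m and contact force between the fingers and nipple below 0.05 N and contact force between the fingers and reducer below 0.05 N and contact force between the fingers and tee below 0.05 N); the robot touches nothing.
It fails at once if the cap or the bushing is disturbed (moved more than 20 mm) (distance of any of cap_mid, bush_mid from where it was at the start of the episode above 0.02 m).
It fails at once if a fitting is dropped (moves faster than 0.8 m/s while free of the fingers) ((linear speed of nipple above 0.8 m/s and contact force between the fingers and nipple below 0.05 N) or (linear speed of reducer above 0.8 m/s and contact force between the fingers and reducer below 0.05 N) or (linear speed of tee above 0.8 m/s and contact force between the fingers and tee below 0.05 N) or (linear speed of union above 0.8 m/s and contact force between the fingers and union below 0.05 N)).
It also fails if it takes over 138 s, if anything falls off the work surface, if the arm or the gripper's body presses on something with over 40 N, if the wrist force passes 120 N, or if a joint passes its speed limit or range.

## Working session

There is one attempt and no reset: what is moved stays moved. The work goes in short steps, Python scripts to look and compute and a shell command to move; the robot and the scene stay as the last step left them, time stands still between calls to the robot, and variables do not carry over. Pictures are saved under pics/ and viewed, and the job is handed in when it is done.

```bash
mkdir -p pics; ls; cat > h.py <<'E'
import numpy as np, cv2
from station import sensors, vision, ticket
def grab(name,fn=None):
    p,d=vision.grab_frame(name); c=vision.get_calibration(name)
    if fn: cv2.imwrite('pics/'+fn,p[:,:,::-1])
    return p,d,c
def cloud(d,c):
    K=np.array([[c['fx'],0,c['cx']],[0,c['fy'],c['cy']],[0,0,1]])
    h,w=d.shape
    u,v=np.meshgrid(np.arange(w),np.arange(h))
    pts=cv2.undistortPoints(np.stack([u,v],-1).reshape(-1,1,2).astype(float),K,np.array(c['dist'])).reshape(h,w,2)
    P=np.concatenate([pts*d[...,None],d[...,None]],-1)
    T=np.array(c['world_from_camera'])
    W=P@T[:3,:3].T+T[:3,3]
    W[d<=0]=np.nan
    return W
E
python3 - <<'E'
from h import *
print(sensors.get_obs())
for n in('top','side'):
    p,d,c=grab(n,n+'0.png'); print(c); np.savez(n+'0.npz',p=p,W=cloud(d,c))
E
```

```text
pics
{'time_s': 0.0, 'joint_pos': array([-1.26574914,  0.60013687, -0.00253511,  1.60012859,  0.00180591,
        0.94288821, -0.07983379]), 'dq': array([-3.60815777e-04, -1.07234161e-03,  3.00348453e-04,  1.19351578e-03,
        1.88236288e-03,  2.39160346e-03,  2.56723986e-05]), 'joint_efforts': array([ 5.79410407e-04, -7.76469898e+01,  1.56474262e+00, -2.58010304e+01,
        1.22828566e-02,  9.02176456e-03,  1.03585211e-05]), 'position': array([0.27001611, 0.67262779, 0.40380884]), 'tool_rot': array([ 0.13359365,  0.69431735, -0.13469128,  0.69421496]), 'contact_force': array([0.29274556, 0.34642376, 0.40756568]), 'moment': array([-0.01087054, -0.02649334, -0.00670664]), 'opening': 0.08533268876035617}
{'fx': 354.72940860916566, 'fy': 354.72940860916566, 'cx': 253.58659820634682, 'cy': 194.44357013233798, 'dist': array([-0.02207915,  0.        ,  0.        ,  0.        ,  0.        ]), 'world_from_camera': array([[ 0.02207119, -0.99458437,  0.10156181,  0.47384268],
       [-0.9996386 , -0.02039501,  0.01751297, -0.01151812],
       [-0.01534677, -0.10191163, -0.99467507,  0.86918727],
       [ 0.        ,  0.        ,  0.        ,  1.        ]])}
{'fx': 390.2534259445535, 'fy': 390.2534259445535, 'cx': 256.36193023735615, 'cy': 192.81480742684747, 'dist': array([0.00095165, 0.        , 0.        , 0.        , 0.        ]), 'world_from_camera': array([[ 0.90474897, -0.28392198,  0.3175179 ,  0.2730884 ],
       [-0.42583427, -0.58590976,  0.68947438, -0.54999136],
       [-0.00972009, -0.75901124, -0.65100496,  0.62662843],
       [ 0.        ,  0.        ,  0.        ,  1.        ]])}
```

View pics/top0.png

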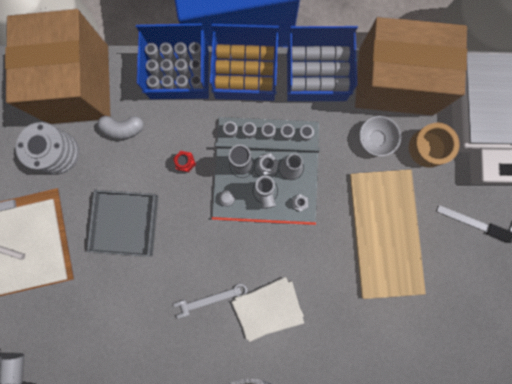

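View pics/side0.png

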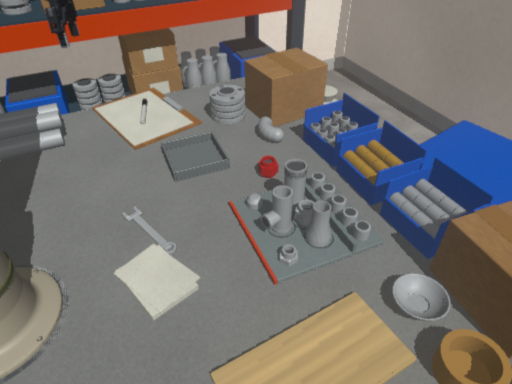

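Top view: the union should be (266,163), with the nipple at (240,158), reducer at (292,165) and tee at (265,190). The cap is (227,198), the bushing (300,203), the tray (123,222) and the board (388,233). Things that could be mistaken for the union: the red look-alike (184,161), the bushing (300,203), the fixed row of rings (230–307,130), and the bin pieces (175,65). I choose (266,163), bare steel between the tall fittings, and check it in a close crop.

```bash
python3 - <<'E'
from h import *
z=np.load('top0.npz');p=z['p'];W=z['W']
z2=np.load('side0.npz');p2=z2['p'];W2=z2['W']
a=cv2.resize(p[110:235,200:330],None,fx=4,fy=4,interpolation=cv2.INTER_CUBIC)
b=cv2.resize(p2[140:290,220:390],None,fx=3,fy=3,interpolation=cv2.INTER_CUBIC)
im=np.zeros((500,1030+0,3),np.uint8)
cv2.imwrite('pics/ct.png',a[:,:,::-1]);cv2.imwrite('pics/cs.png',b[:,:,::-1])
for n,(u,v) in dict(nip=(240,158),union=(266,163),red=(292,165),tee=(265,190),cap=(227,198),bush=(300,203),tray=(123,222),board=(388,233),deck=(270,212),deck2=(240,205)).items(): print(n,W[v,u].round(3))
# board rect
def rect(m,W):
    q=W[m][:,:2]; q=q[np.isfinite(q).all(1)]; return cv2.minAreaRect(q.astype(np.float32))
hsv=cv2.cvtColor(p,cv2.COLOR_RGB2HSV)
yy,xx=np.mgrid[:384,:512]
m=(hsv[...,1]>70)&(xx>345)&(xx<430)&(yy>165)&(yy<302)
print('board',rect(m,W), np.nanmedian(W[m][:,2]))
m=(xx>80)&(xx<162)&(yy>183)&(yy<262)&(W[...,2]>.02)&(W[...,2]<.04)
print('traywalls',rect(m,W))
m=(xx>205)&(xx<325)&(yy>142)&(yy<225)&(abs(W[...,2]-.012)<.004)
print('deck',rect(m,W))
np.set_printoptions(suppress=True,precision=4)
# merged cloud in bay, slices
for nm,WW in(('top',W),('side',W2)):
  P=WW.reshape(-1,3);P=P[np.isfinite(P).all(1)]
  for name,cx,cy in [('nip',*W[158,240][:2]),]: pass
  sel=P[(P[:,0]>.45)&(P[:,0]<.75)&(abs(P[:,1])<.2)&(P[:,2]>.03)]
  print(nm,len(sel)); np.save(nm+'sel.npy',sel)
E
```

```text
nip [0.629 0.033 0.117]
union [ 0.633 -0.025  0.048]
red [ 0.624 -0.083  0.072]
tee [ 0.564 -0.023  0.085]
cap [0.549 0.066 0.038]
bush [ 0.542 -0.108  0.026]
tray [0.488 0.322 0.005]
board [ 0.475 -0.32   0.014]
deck [ 0.52  -0.037  0.012]
deck2 [0.535 0.036 0.012]
board ((0.47978758811950684, -0.34027528762817383), (0.3062903881072998, 0.19396808743476868), 5.214277744293213) 0.012101621207774915
traywalls ((0.4857570230960846, 0.31810733675956726), (0.14946570992469788, 0.15075913071632385), 87.18694305419922)
deck ((0.5958310961723328, -0.024247467517852783), (0.2500692307949066, 0.20060980319976807), 88.31641387939453)
top 3550
side 4367
```

View pics/ct.png

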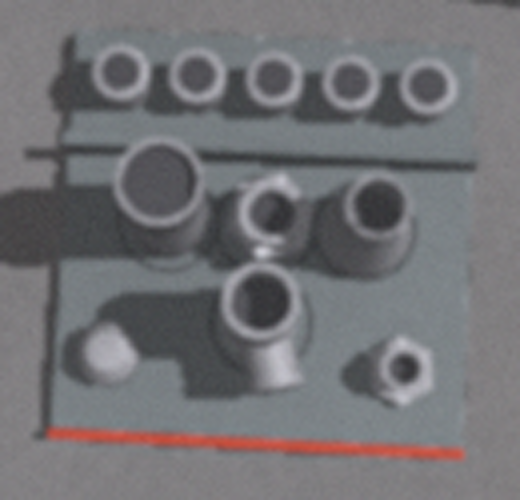

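View pics/cs.png

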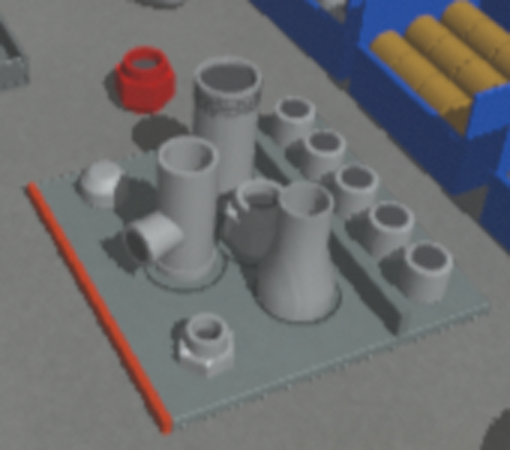

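The crop shows the union as a low hex with a collar, bare steel, between the nipple, reducer and tee. The tee's branch points forward, the cap is front left and the bushing front right. Next I fit the positions precisely.

```bash
python3 - <<'E'
from h import *
from scipy.optimize import least_squares
np.set_printoptions(suppress=True,precision=4)
z=np.load('top0.npz');p=z['p'];W=z['W']
z2=np.load('side0.npz');p2=z2['p'];W2=z2['W']
hsv=cv2.cvtColor(p,cv2.COLOR_RGB2HSV)
m=(hsv[...,1]>70)&(abs(W[...,2]-.012)<.006); 
n,l,s,c=cv2.connectedComponentsWithStats(m.astype(np.uint8)); k=l[233,388]
q=W[l==k][:,:2]; print('board',cv2.minAreaRect(q.astype(np.float32)),len(q))
# axes of bay: the red line
m=(hsv[...,1]>140)&((hsv[...,0]<10)|(hsv[...,0]>170)); yy,xx=np.mgrid[:384,:512]; m&=(yy>210)&(yy<230)&(xx>205)&(xx<325)
q=W[m]; print('redline',np.polyfit(q[:,1],q[:,0],1),q[:,1].min(),q[:,1].max(),q[:,0].mean())
def circ(P,r=None):
    f=lambda a:np.hypot(P[:,0]-a[0],P[:,1]-a[1])-(a[2] if r is None else r)
    x0=[P[:,0].mean(),P[:,1].mean(),.02]
    if r: x0=x0[:2]
    o=least_squares(f,x0,loss='soft_l1',f_scale=.001); return o.x,np.abs(f(o.x)).mean()
for nm,cx,cy,R,zt in [('nip',.635,.035,.024,.122),('red',.632,-.083,.018,.102),('tee',.57,-.024,.021,.112)]:
  for cam,WW in(('top',W),('side',W2)):
    P=WW.reshape(-1,3);P=P[np.isfinite(P).all(1)]
    P=P[np.hypot(P[:,0]-cx,P[:,1]-cy)<R+.018]
    ztop=np.percentile(P[P[:,2]>zt-.02][:,2],95)
    T=P[P[:,2]>zt-.006]
    b=cv2.minEnclosingCircle(T[:,:2].astype(np.float32))
    S=P[(P[:,2]>max(.065,zt-.05))&(P[:,2]<zt-.008)]
    d=np.hypot(S[:,0]-b[0][0],S[:,1]-b[0][1]); S=S[(d>R-.006)]
    print(nm,cam,ztop,'rim',b,len(T),'wall',circ(S,R),len(S))
for nm,cx,cy,R,z0,z1 in [('union top',.633,-.025,.032,.05,.065),('cap',.549,.066,.025,.018,.05),('bush',.542,-.108,.025,.018,.05)]:
  for cam,WW in(('top',W),('side',W2)):
    P=WW.reshape(-1,3);P=P[np.isfinite(P).all(1)]
    P=P[(np.hypot(P[:,0]-cx,P[:,1]-cy)<R)&(P[:,2]>z0)&(P[:,2]<z1)]
    print(nm,cam,len(P),cv2.minEnclosingCircle(P[:,:2].astype(np.float32)))
E
```

```text
board ((0.47611427307128906, -0.31820452213287354), (0.2981660068035126, 0.14934156835079193), 5.2142767906188965) 7728
redline [0.0299 0.4991] -0.1432390626340895 0.102792522349149 0.4985484231184446
nip top 0.12319811276572146 rim ((0.6342167258262634, 0.03445042669773102), 0.024574732407927513) 371 wall (array([0.6348, 0.0344]), np.float64(0.00033326116904249713)) 57
nip side 0.12199258070952416 rim ((0.6368197202682495, 0.031181098893284798), 0.025392403826117516) 243 wall (array([0.6365, 0.0331]), np.float64(0.0007295741208555468)) 312
red top 0.103785303228348 rim ((0.627085268497467, -0.08521360158920288), 0.017917729914188385) 74 wall (array([ 0.6252, -0.0842]), np.float64(0.0018750170857067168)) 96
red side 0.10213163276658677 rim ((0.6278201937675476, -0.08729824423789978), 0.01970924437046051) 112 wall (array([ 0.6286, -0.0869]), np.float64(0.0012045257421478487)) 268
tee top 0.11412976199304102 rim ((0.572361946105957, -0.021437348797917366), 0.021012352779507637) 107 wall (array([ 0.566 , -0.0228]), np.float64(0.00479652621794895)) 161
tee side 0.11197805122640077 rim ((0.574852705001831, -0.02398054301738739), 0.02235652692615986) 146 wall (array([ 0.5727, -0.0234]), np.float64(0.0030722641825644136)) 437
union top top 110 ((0.6311788558959961, -0.02767789736390114), 0.019066322594881058)
union top side 118 ((0.6329981088638306, -0.029628224670886993), 0.020342625677585602)
cap top 193 ((0.5502213835716248, 0.06849230080842972), 0.01892136223614216)
cap side 192 ((0.550013542175293, 0.06455379724502563), 0.018949737772345543)
bush top 201 ((0.5432969331741333, -0.10752945393323898), 0.02046157978475094)
bush side 288 ((0.5451159477233887, -0.10997696220874786), 0.020906543359160423)
```

```bash
cat >> h.py <<'E'
from scipy.spatial.transform import Rotation as R
def plan(tx,ty,tz,jaw=None,o=None):
    """target: grasp point world xyz; jaw = angle (deg) of tool y wrt world x, mod 180. prints units: yaw first, then shifts in axes after yaw"""
    o=o or sensors.get_obs(); M=R.from_quat(o['tool_rot'])
    m=M.as_matrix(); a=np.degrees(np.arctan2(m[1,1],m[0,1])); p=o['position']
    g=p+m[:,0]*.155
    print('t',round(o['time_s'],2),'tcp',p.round(4),'grasp',g.round(4),'jaw',round(a,2),'q7',round(o['joint_pos'][6],2),'open',round(o['opening'],4),'F',o['contact_force'].round(1))
    dy=0
    if jaw is not None:
        d=(jaw-a+90)%180-90
        # tool x points down: +yaw about tool x lowers world angle
        dy=-np.radians(d); print('yaw units',round(dy/.08,2))
    m2=(M*R.from_rotvec([dy,0,0])).as_matrix()
    # assume level tool; shifts after the yaw
    s=m2.T@(np.array([tx,ty,tz])-g)/.04
    print('after yaw: x %.2f y %.2f z %.2f'%tuple(s), 'axes y',m2[:,1].round(3),'z',m2[:,2].round(3),'x',m2[:,0].round(3))
E
python3 - <<'E'
from h import *
print('reducer hover');plan(.6275,-.086,.21,-1.7)
print('nipple');plan(.6355,.033,.24,-1.7)
E
```

```text
reducer hover
t 0.1 tcp [0.2701 0.6726 0.4039] grasp [0.27   0.6724 0.2489] jaw 68.13 q7 -0.08 open 0.0851 F [ 0.4 -0.9  0.5]
yaw units 15.23
after yaw: x 0.99 y 9.50 z 18.69 axes y [ 1.   -0.03 -0.  ] z [-0.03  -1.     0.001] x [-0.    -0.001 -1.   ]
nipple
t 0.1 tcp [0.2701 0.6726 0.4039] grasp [0.27   0.6724 0.2489] jaw 68.13 q7 -0.08 open 0.0851 F [ 0.4 -0.9  0.5]
yaw units 15.23
after yaw: x 0.24 y 9.61 z 15.71 axes y [ 1.   -0.03 -0.  ] z [-0.03  -1.     0.001] x [-0.    -0.001 -1.   ]
```

```bash
python3 -m pendant '[{"claw":0,"yaw":1},{"claw":0,"yaw":1},{"claw":0,"yaw":1},{"claw":0,"yaw":1},{"claw":0,"yaw":1},{"claw":0,"yaw":1},{"claw":0,"yaw":1},{"claw":0,"yaw":1},{"claw":0,"yaw":1},{"claw":0,"yaw":1},{"claw":0,"yaw":1},{"claw":0,"yaw":1},{"claw":0,"yaw":1},{"claw":0,"yaw":1},{"claw":0,"yaw":1},{"claw":0,"yaw":0.23}]' 40
python3 -m pendant '[{"claw":0,"y":0.5,"z":1},{"claw":0,"y":0.5,"z":1},{"claw":0,"y":0.5,"z":1},{"claw":0,"y":0.5,"z":1},{"claw":0,"y":0.5,"z":1},{"claw":0,"y":0.5,"z":1},{"claw":0,"y":0.5,"z":1},{"claw":0,"y":0.5,"z":1},{"claw":0,"y":0.5,"z":1},{"claw":0,"y":0.5,"z":1},{"claw":0,"y":0.5,"z":1},{"claw":0,"y":0.5,"z":1},{"claw":0,"y":0.5,"z":1},{"claw":0,"y":0.5,"z":1},{"claw":0,"y":0.5,"z":1},{"claw":0,"y":0.5,"z":1},{"claw":0,"y":0.5,"z":1},{"claw":0,"y":0.5,"z":1},{"claw":0,"y":0.5,"z":0.69}]'
python3 -c "
from h import *
plan(.6275,-.086,.18,-1.7)"
```

```text
t 0.1 tcp [0.2701 0.6726 0.4039] grasp [0.27   0.6724 0.2489] jaw 68.13 q7 -0.08 open 0.0851 F [ 0.4 -0.9  0.5]
yaw units 15.23
after yaw: x 1.74 y 9.50 z 18.68 axes y [ 1.   -0.03 -0.  ] z [-0.03  -1.     0.001] x [-0.    -0.001 -1.   ]validation failed for argument at $[0]...
validation failed for argument at $[0]...
```

```bash
python3 -m pendant '[{"claw":0,"x":0,"y":0,"z":0,"yaw":1},{"claw":0,"x":0,"y":0,"z":0,"yaw":1},{"claw":0,"x":0,"y":0,"z":0,"yaw":1},{"claw":0,"x":0,"y":0,"z":0,"yaw":1},{"claw":0,"x":0,"y":0,"z":0,"yaw":1},{"claw":0,"x":0,"y":0,"z":0,"yaw":1},{"claw":0,"x":0,"y":0,"z":0,"yaw":1},{"claw":0,"x":0,"y":0,"z":0,"yaw":1},{"claw":0,"x":0,"y":0,"z":0,"yaw":1},{"claw":0,"x":0,"y":0,"z":0,"yaw":1},{"claw":0,"x":0,"y":0,"z":0,"yaw":1},{"claw":0,"x":0,"y":0,"z":0,"yaw":1},{"claw":0,"x":0,"y":0,"z":0,"yaw":1},{"claw":0,"x":0,"y":0,"z":0,"yaw":1},{"claw":0,"x":0,"y":0,"z":0,"yaw":1},{"claw":0,"x":0,"y":0,"z":0,"yaw":0.23}]' 40
python3 -c "
from h import *
plan(.6275,-.086,.18,-1.7)"
```

```text
time_s: 2.1
position: [0.2699, 0.6728, 0.4042]
tool_rot: [-0.507, -0.492, 0.508, -0.493]
contact_force: [-0.2, 1.0, -0.1]
opening: 0.0852
t 2.1 tcp [0.2699 0.6728 0.4042] grasp [0.2699 0.6726 0.2492] jaw -1.7 q7 -1.08 open 0.0852 F [-0.2  1.  -0.1]
yaw units 0.0
after yaw: x 1.75 y 9.50 z 18.69 axes y [ 1.   -0.03 -0.  ] z [-0.03  -1.     0.001] x [-0.    -0.001 -1.   ]
```

```bash
python3 -m pendant '[{"claw":0,"x":0,"y":0.5,"z":1,"yaw":0},{"claw":0,"x":0,"y":0.5,"z":1,"yaw":0},{"claw":0,"x":0,"y":0.5,"z":1,"yaw":0},{"claw":0,"x":0,"y":0.5,"z":1,"yaw":0},{"claw":0,"x":0,"y":0.5,"z":1,"yaw":0},{"claw":0,"x":0,"y":0.5,"z":1,"yaw":0},{"claw":0,"x":0,"y":0.5,"z":1,"yaw":0},{"claw":0,"x":0,"y":0.5,"z":1,"yaw":0},{"claw":0,"x":0,"y":0.5,"z":1,"yaw":0},{"claw":0,"x":0,"y":0.5,"z":1,"yaw":0},{"claw":0,"x":0,"y":0.5,"z":1,"yaw":0},{"claw":0,"x":0,"y":0.5,"z":1,"yaw":0},{"claw":0,"x":0,"y":0.5,"z":1,"yaw":0},{"claw":0,"x":0,"y":0.5,"z":1,"yaw":0},{"claw":0,"x":0,"y":0.5,"z":1,"yaw":0},{"claw":0,"x":0,"y":0.5,"z":1,"yaw":0},{"claw":0,"x":0,"y":0.5,"z":1,"yaw":0},{"claw":0,"x":0,"y":0.5,"z":1,"yaw":0},{"claw":0,"x":0,"y":0.5,"z":0.69,"yaw":0}]'
python3 -c "
from h import *
plan(.6275,-.086,.18,-1.7)"
```

```text
time_s: 4.47
position: [0.6283, -0.0879, 0.4047]
tool_rot: [-0.507, -0.492, 0.507, -0.493]
contact_force: [0.8, 1.1, 0.1]
opening: 0.0857
t 4.47 tcp [ 0.6283 -0.0879  0.4047] grasp [ 0.6283 -0.088   0.2497] jaw -1.7 q7 0.25 open 0.0857 F [0.8 1.1 0.1]
yaw units 0.0
after yaw: x 1.74 y -0.02 z -0.05 axes y [ 1.   -0.03 -0.  ] z [-0.03 -1.    0.  ] x [-0. -0. -1.]
```

```bash
python3 -m pendant '[{"claw":0,"x":1,"y":0,"z":0,"yaw":0},{"claw":0,"x":1,"y":-0.02,"z":-0.03,"yaw":0},{"claw":0,"x":1,"y":0,"z":0,"yaw":0},{"claw":0,"x":0.7,"y":0,"z":0,"yaw":0},{"claw":0,"x":0.4,"y":0,"z":0,"yaw":0},{"claw":0,"x":0,"y":0,"z":0,"yaw":0}]'
python3 -c "
from h import *
plan(.6275,-.086,.085,-1.7)
grab('side','s1.png');grab('top','t1.png')"
```

```text
time_s: 5.22
position: [0.6271, -0.0844, 0.24]
tool_rot: [-0.507, -0.493, 0.508, -0.492]
contact_force: [-0.2, 0.5, 0.8]
opening: 0.0853
t 5.22 tcp [ 0.6271 -0.0844  0.24  ] grasp [ 0.6269 -0.0844  0.085 ] jaw -1.66 q7 0.33 open 0.0853 F [-0.2  0.5  0.8]
yaw units 0.01
after yaw: x -0.00 y 0.02 z 0.04 axes y [ 1.    -0.03  -0.002] z [-0.03 -1.   -0.  ] x [-0.002  0.    -1.   ]
```

View pics/s1.png

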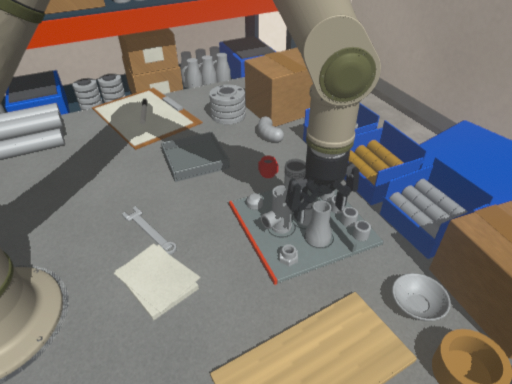

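The jaws straddle the reducer neck at (318,205), one finger in front and one behind. Closing.

```bash
python3 -m pendant '[{"claw":200,"x":0,"y":0,"z":0,"yaw":0},{"claw":200,"x":0,"y":0,"z":0,"yaw":0},{"claw":200,"x":0,"y":0,"z":0,"yaw":0},{"claw":200,"x":0,"y":0,"z":0,"yaw":0},{"claw":200,"x":0,"y":0,"z":0,"yaw":0},{"claw":200,"x":0,"y":0,"z":0,"yaw":0},{"claw":200,"x":0,"y":0,"z":0,"yaw":0},{"claw":200,"x":0,"y":0,"z":0,"yaw":0}]' 50
python3 -c "
from h import *
plan(.575,-.345,.20,-1.7)"
```

```text
time_s: 6.32
position: [0.6276, -0.0844, 0.2414]
tool_rot: [0.508, 0.492, -0.507, 0.493]
contact_force: [0.3, 0.8, 6.3]
opening: 0.0349
t 6.33 tcp [ 0.6276 -0.0844  0.2414] grasp [ 0.6278 -0.0844  0.0864] jaw -1.68 q7 0.33 open 0.0349 F [0.3 0.8 6.3]
yaw units 0.0
after yaw: x -2.84 y -1.12 z 6.55 axes y [ 1.    -0.03   0.001] z [-0.03 -1.   -0.  ] x [ 0.001  0.    -1.   ]
```

```bash
python3 -m pendant '[{"claw":200,"x":-0.3,"y":0,"z":0,"yaw":0},{"claw":200,"x":-0.7,"y":0,"z":0,"yaw":0},{"claw":200,"x":-1,"y":0,"z":0.2,"yaw":0},{"claw":200,"x":-0.5,"y":-0.1,"z":0.6,"yaw":0},{"claw":200,"x":0,"y":-0.2,"z":1,"yaw":0},{"claw":200,"x":0,"y":-0.2,"z":1,"yaw":0},{"claw":200,"x":0,"y":-0.2,"z":1,"yaw":0},{"claw":200,"x":0,"y":-0.2,"z":1,"yaw":0},{"claw":200,"x":0,"y":-0.2,"z":0.9,"yaw":0},{"claw":200,"x":0,"y":0,"z":0.6,"yaw":0},{"claw":200,"x":0,"y":0,"z":0.25,"yaw":0},{"claw":200,"x":0.5,"y":0,"z":0,"yaw":0},{"claw":200,"x":0.8,"y":0,"z":0,"yaw":0},{"claw":200,"x":0.5,"y":0,"z":0,"yaw":0}]'
python3 -c "
from h import *
plan(.575,-.345,.0864,-1.7)
grab('side','s2.png')"
```

```text
time_s: 8.07
position: [0.5758, -0.3428, 0.266]
tool_rot: [0.507, 0.494, -0.507, 0.492]
contact_force: [0.7, 0.6, -3.0]
opening: 0.0349
t 8.07 tcp [ 0.5758 -0.3428  0.266 ] grasp [ 0.5755 -0.3424  0.111 ] jaw -1.55 q7 0.7 open 0.0349 F [ 0.7  0.6 -3. ]
yaw units 0.03
after yaw: x 0.61 y -0.01 z 0.07 axes y [ 1.    -0.03  -0.002] z [-0.03  -1.    -0.002] x [-0.002  0.002 -1.   ]
```

View pics/s2.png

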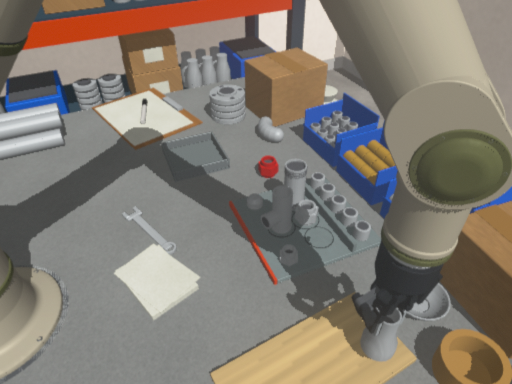

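```bash
python3 -m pendant '[{"claw":200,"x":0.3,"y":0,"z":0,"yaw":0},{"claw":200,"x":0.2,"y":0,"z":0,"yaw":0},{"claw":200,"x":0.1,"y":0,"z":0,"yaw":0},{"claw":200,"x":0.04,"y":0,"z":0,"yaw":0},{"claw":200,"x":0,"y":0,"z":0,"yaw":0}]'
python3 -c "
from h import *
plan(.575,-.345,.0864,-1.7)"
```

```text
time_s: 8.75
position: [0.5756, -0.3451, 0.2434]
tool_rot: [0.507, 0.492, -0.507, 0.493]
contact_force: [0.0, 0.2, -3.4]
opening: 0.0347
t 8.75 tcp [ 0.5756 -0.3451  0.2434] grasp [ 0.5757 -0.3452  0.0884] jaw -1.69 q7 0.71 open 0.0347 F [ 0.   0.2 -3.4]
yaw units 0.0
after yaw: x 0.05 y -0.02 z -0.00 axes y [ 1.    -0.03   0.001] z [-0.03 -1.    0.  ] x [ 0.001 -0.    -1.   ]
```

```bash
python3 -m pendant '[{"claw":200,"x":0.03,"y":0,"z":0,"yaw":0},{"claw":200,"x":0.02,"y":0,"z":0,"yaw":0}]'; python3 -m pendant '[{"claw":200,"x":0.02,"y":0,"z":0,"yaw":0},{"claw":200,"x":0,"y":0,"z":0,"yaw":0}]'
```

```text
time_s: 9.0
position: [0.5756, -0.3451, 0.2414]
tool_rot: [0.507, 0.492, -0.507, 0.493]
contact_force: [-1.2, 0.9, 4.5]
opening: 0.0347
time_s: 9.25
position: [0.5757, -0.3452, 0.2414]
tool_rot: [0.507, 0.492, -0.507, 0.493]
contact_force: [-2.2, 1.6, 6.6]
opening: 0.0349
```

```bash
python3 -m pendant '[{"claw":0,"x":0,"y":0,"z":0,"yaw":0},{"claw":0,"x":0,"y":0,"z":0,"yaw":0},{"claw":0,"x":0,"y":0,"z":0,"yaw":0},{"claw":0,"x":0,"y":0,"z":0,"yaw":0},{"claw":0,"x":-0.4,"y":0,"z":0,"yaw":0},{"claw":0,"x":-0.8,"y":0,"z":0,"yaw":0},{"claw":0,"x":-1,"y":0,"z":0,"yaw":0},{"claw":0,"x":-0.8,"y":0,"z":-0.3,"yaw":0}]'
python3 -c "
from h import *
plan(.6355,.034,.20,-1.7)
grab('side','s3.png')"
```

```text
time_s: 10.25
position: [0.5756, -0.334, 0.3631]
tool_rot: [0.508, 0.491, -0.508, 0.493]
contact_force: [0.3, 1.1, -0.2]
opening: 0.0852
t 10.25 tcp [ 0.5756 -0.334   0.3631] grasp [ 0.5758 -0.3343  0.2081] jaw -1.78 q7 0.64 open 0.0852 F [ 0.3  1.1 -0.2]
yaw units -0.02
after yaw: x 0.19 y 1.22 z -9.25 axes y [ 1.    -0.03   0.002] z [-0.03  -1.     0.002] x [ 0.002 -0.002 -1.   ]
```

View pics/s3.png

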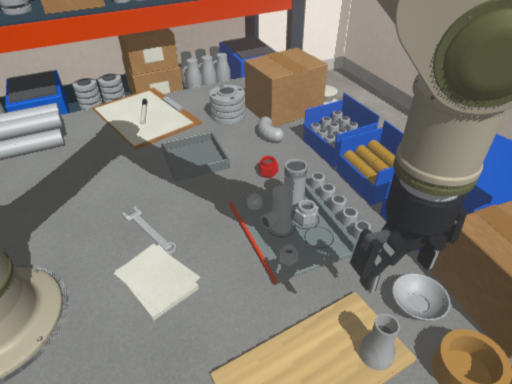

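The reducer stands upright on the board at (380,345).

```bash
python3 -m pendant '[{"claw":0,"x":0,"y":0.2,"z":-1,"yaw":0},{"claw":0,"x":0,"y":0.2,"z":-1,"yaw":0},{"claw":0,"x":0,"y":0.2,"z":-1,"yaw":0},{"claw":0,"x":0,"y":0.2,"z":-1,"yaw":0},{"claw":0,"x":0,"y":0.2,"z":-1,"yaw":0},{"claw":0,"x":0,"y":0.2,"z":-1,"yaw":0},{"claw":0,"x":0,"y":0,"z":-1,"yaw":0},{"claw":0,"x":0,"y":0,"z":-1,"yaw":0},{"claw":0,"x":0,"y":0,"z":-0.8,"yaw":0},{"claw":0,"x":0,"y":0,"z":-0.4,"yaw":0},{"claw":0,"x":0.5,"y":0,"z":0,"yaw":0},{"claw":0,"x":0,"y":0,"z":0,"yaw":0}]'
python3 -c "
from h import *
plan(.6355,.034,.105,-1.7)
"
```

```text
time_s: 11.8
position: [0.6343, 0.0328, 0.3397]
tool_rot: [-0.507, -0.493, 0.508, -0.492]
contact_force: [-0.1, 0.5, 0.2]
opening: 0.0856
t 11.8 tcp [0.6343 0.0328 0.3397] grasp [0.634  0.0327 0.1847] jaw -1.72 q7 0.1 open 0.0856 F [-0.1  0.5  0.2]
yaw units -0.0
after yaw: x 1.99 y 0.04 z -0.03 axes y [ 1.    -0.03  -0.002] z [-0.03  -1.     0.001] x [-0.002 -0.001 -1.   ]
```

```bash
python3 -m pendant '[{"claw":0,"x":0.8,"y":0.03,"z":-0.02,"yaw":0},{"claw":0,"x":0.8,"y":0,"z":0,"yaw":0},{"claw":0,"x":0.4,"y":0,"z":0,"yaw":0},{"claw":0,"x":0,"y":0,"z":0,"yaw":0},{"claw":180,"x":0,"y":0,"z":0,"yaw":0},{"claw":180,"x":0,"y":0,"z":0,"yaw":0},{"claw":180,"x":0,"y":0,"z":0,"yaw":0},{"claw":180,"x":0,"y":0,"z":0,"yaw":0},{"claw":180,"x":0,"y":0,"z":0,"yaw":0},{"claw":180,"x":0,"y":0,"z":0,"yaw":0}]' 50
python3 -c "
from h import *
plan(.49,-.285,.25,-1.7)
"
```

```text
time_s: 13.05
position: [0.6362, 0.0341, 0.2616]
tool_rot: [0.508, 0.492, -0.507, 0.493]
contact_force: [-1.0, 0.4, 5.3]
opening: 0.047
t 13.05 tcp [0.6362 0.0341 0.2616] grasp [0.6365 0.0342 0.1066] jaw -1.69 q7 0.14 open 0.047 F [-1.   0.4  5.3]
yaw units 0.0
after yaw: x -3.59 y -3.42 z 8.08 axes y [ 1.    -0.03   0.002] z [-0.03 -1.   -0.  ] x [ 0.002  0.    -1.   ]
```

```bash
python3 -m pendant '[{"claw":180,"x":-0.3,"y":0,"z":0,"yaw":0},{"claw":180,"x":-0.7,"y":0,"z":0,"yaw":0},{"claw":180,"x":-1,"y":0,"z":0,"yaw":0},{"claw":180,"x":-1,"y":0,"z":0,"yaw":0},{"claw":180,"x":-0.5,"y":-0.2,"z":0.4,"yaw":0},{"claw":180,"x":0,"y":-0.4,"z":0.9,"yaw":0},{"claw":180,"x":0,"y":-0.4,"z":1,"yaw":0},{"claw":180,"x":0,"y":-0.4,"z":1,"yaw":0},{"claw":180,"x":0,"y":-0.4,"z":1,"yaw":0},{"claw":180,"x":0,"y":-0.4,"z":1,"yaw":0},{"claw":180,"x":0,"y":-0.4,"z":1,"yaw":0},{"claw":180,"x":0,"y":-0.4,"z":0.9,"yaw":0},{"claw":180,"x":0,"y":-0.4,"z":0.6,"yaw":0},{"claw":180,"x":0.4,"y":0,"z":0.28,"yaw":0},{"claw":180,"x":0.9,"y":0,"z":0,"yaw":0},{"claw":180,"x":0.9,"y":0,"z":0,"yaw":0},{"claw":180,"x":0.5,"y":0,"z":0,"yaw":0},{"claw":180,"x":0.2,"y":0,"z":0,"yaw":0},{"claw":180,"x":0,"y":0,"z":0,"yaw":0}]'
python3 -c "
from h import *
plan(.49,-.285,.1056,-1.7)
grab('side','s4.png')"
```

```text
time_s: 15.42
position: [0.4904, -0.2848, 0.2838]
tool_rot: [-0.507, -0.493, 0.507, -0.492]
contact_force: [-0.2, -0.6, -2.5]
opening: 0.047
t 15.43 tcp [ 0.4904 -0.2848  0.2838] grasp [ 0.4903 -0.2847  0.1288] jaw -1.68 q7 0.72 open 0.047 F [-0.2 -0.6 -2.5]
yaw units 0.01
after yaw: x 0.58 y -0.01 z 0.01 axes y [ 1.    -0.03  -0.001] z [-0.03 -1.   -0.  ] x [-0.001  0.    -1.   ]
```

View pics/s4.png

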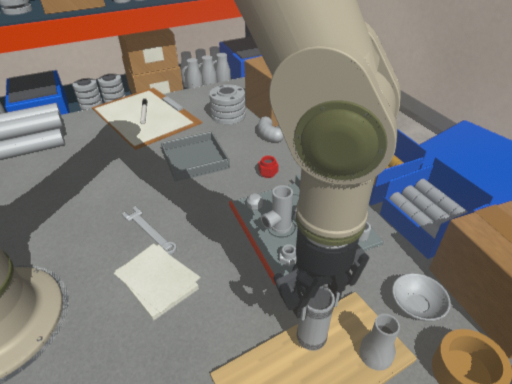

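The nipple is held upright over the board at (313,330), clear of the reducer. I lower it in small steps until it touches.

```bash
python3 -m pendant '[{"claw":180,"x":0.3,"y":0,"z":0,"yaw":0},{"claw":180,"x":0.15,"y":0,"z":0,"yaw":0},{"claw":180,"x":0.06,"y":0,"z":0,"yaw":0},{"claw":180,"x":0,"y":0,"z":0,"yaw":0}]'; python3 -m pendant '[{"claw":180,"x":0.03,"y":0,"z":0,"yaw":0},{"claw":180,"x":0.0,"y":0,"z":0,"yaw":0}]'
```

```text
time_s: 15.98
position: [0.4905, -0.2849, 0.2638]
tool_rot: [-0.507, -0.493, 0.507, -0.493]
contact_force: [0.5, -0.2, -3.2]
opening: 0.0465
time_s: 16.23
position: [0.4906, -0.2849, 0.2628]
tool_rot: [0.507, 0.493, -0.507, 0.493]
contact_force: [0.2, 0.3, -3.3]
opening: 0.0464
```

```bash
python3 -m pendant '[{"claw":180,"x":0.03,"y":0,"z":0,"yaw":0},{"claw":180,"x":0.0,"y":0,"z":0,"yaw":0}]'; python3 -m pendant '[{"claw":180,"x":0.02,"y":0,"z":0,"yaw":0},{"claw":180,"x":0.0,"y":0,"z":0,"yaw":0}]'
```

```text
time_s: 16.48
position: [0.4905, -0.285, 0.2617]
tool_rot: [0.507, 0.492, -0.507, 0.493]
contact_force: [0.0, 0.5, -0.4]
opening: 0.0469
time_s: 16.73
position: [0.4904, -0.2851, 0.2616]
tool_rot: [0.508, 0.492, -0.507, 0.493]
contact_force: [-2.2, 1.0, 9.9]
opening: 0.0471
```

```bash
python3 -m pendant '[{"claw":0,"x":0,"y":0,"z":0,"yaw":0},{"claw":0,"x":0,"y":0,"z":0,"yaw":0},{"claw":0,"x":0,"y":0,"z":0,"yaw":0},{"claw":0,"x":0,"y":0,"z":0,"yaw":0},{"claw":0,"x":-0.4,"y":0,"z":0,"yaw":0},{"claw":0,"x":-0.8,"y":0,"z":0,"yaw":0},{"claw":0,"x":-1,"y":0,"z":0,"yaw":0.6},{"claw":0,"x":-0.8,"y":0,"z":0,"yaw":1},{"claw":0,"x":0,"y":0,"z":0,"yaw":1},{"claw":0,"x":0,"y":0,"z":0,"yaw":1},{"claw":0,"x":0,"y":0,"z":0,"yaw":1},{"claw":0,"x":0,"y":0,"z":0,"yaw":1},{"claw":0,"x":0,"y":0,"z":0,"yaw":1},{"claw":0,"x":0,"y":0,"z":0,"yaw":1},{"claw":0,"x":0,"y":0,"z":0,"yaw":1},{"claw":0,"x":0,"y":0,"z":0,"yaw":1},{"claw":0,"x":0,"y":0,"z":0,"yaw":1},{"claw":0,"x":0,"y":0,"z":0,"yaw":1},{"claw":0,"x":0,"y":0,"z":0,"yaw":1},{"claw":0,"x":0,"y":0,"z":0,"yaw":1}]'
python3 -m pendant '[{"claw":0,"x":0,"y":0,"z":0,"yaw":1},{"claw":0,"x":0,"y":0,"z":0,"yaw":1},{"claw":0,"x":0,"y":0,"z":0,"yaw":1},{"claw":0,"x":0,"y":0,"z":0,"yaw":1},{"claw":0,"x":0,"y":0,"z":0,"yaw":1},{"claw":0,"x":0,"y":0,"z":0,"yaw":1},{"claw":0,"x":0,"y":0,"z":0,"yaw":0}]'
python3 -c "
from h import *
plan(.5735,-.0225,.20,-91.7)
p,d,c=grab('top','t5.png');np.savez('t5.npz',p=p,W=cloud(d,c))"
```

```text
time_s: 19.23
position: [0.4903, -0.2849, 0.3818]
tool_rot: [0.69, 0.158, -0.689, 0.158]
contact_force: [0.1, -0.3, 0.3]
opening: 0.0855
time_s: 20.1
position: [0.4905, -0.2847, 0.3814]
tool_rot: [0.707, -0.009, -0.707, -0.009]
contact_force: [0.0, -0.4, -0.4]
opening: 0.0854
t 20.1 tcp [ 0.4905 -0.2847  0.3814] grasp [ 0.4906 -0.2847  0.2264] jaw -91.48 q7 -0.53 open 0.0854 F [ 0.  -0.4 -0.4]
yaw units 0.05
after yaw: x 0.66 y -6.61 z -1.88 axes y [-0.03 -1.   -0.  ] z [-1.     0.03  -0.001] x [ 0.001  0.    -1.   ]
```

View pics/t5.png

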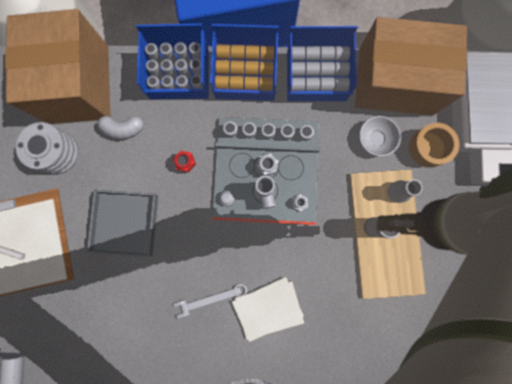

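The reducer and nipple stand on the board at (405,188) and (390,230), and the two rear spots are empty. Next, over the tee.

```bash
python3 -m pendant '[{"claw":0,"x":0,"y":-1,"z":-0.3,"yaw":0.05},{"claw":0,"x":0,"y":-1,"z":-0.3,"yaw":0},{"claw":0,"x":0,"y":-1,"z":-0.3,"yaw":0},{"claw":0,"x":0,"y":-1,"z":-0.3,"yaw":0},{"claw":0,"x":0,"y":-1,"z":-0.3,"yaw":0},{"claw":0,"x":0,"y":-0.9,"z":-0.3,"yaw":0},{"claw":0,"x":0,"y":-0.5,"z":-0.08,"yaw":0},{"claw":0,"x":0.6,"y":-0.2,"z":0,"yaw":0},{"claw":0,"x":0.4,"y":0,"z":0,"yaw":0},{"claw":0,"x":0,"y":0,"z":0,"yaw":0}]'
python3 -c "
from h import *
plan(.5735,-.0225,.095,-91.7)"
```

```text
time_s: 21.4
position: [0.573, -0.0242, 0.34]
tool_rot: [-0.706, 0.011, 0.708, 0.011]
contact_force: [-0.4, 0.1, 0.4]
opening: 0.0853
t 21.4 tcp [ 0.573  -0.0242  0.34  ] grasp [ 0.5728 -0.0243  0.185 ] jaw -91.81 q7 -0.93 open 0.0853 F [-0.4  0.1  0.4]
yaw units -0.02
after yaw: x 2.25 y -0.05 z -0.02 axes y [-0.03 -1.    0.  ] z [-1.     0.03   0.002] x [-0.002 -0.    -1.   ]
```

```bash
python3 -m pendant '[{"claw":0,"x":0.9,"y":-0.03,"z":0,"yaw":0},{"claw":0,"x":0.9,"y":0,"z":0,"yaw":0},{"claw":0,"x":0.45,"y":0,"z":0,"yaw":0},{"claw":0,"x":0,"y":0,"z":0,"yaw":0},{"claw":190,"x":0,"y":0,"z":0,"yaw":0},{"claw":190,"x":0,"y":0,"z":0,"yaw":0},{"claw":190,"x":0,"y":0,"z":0,"yaw":0},{"claw":190,"x":0,"y":0,"z":0,"yaw":0},{"claw":190,"x":0,"y":0,"z":0,"yaw":0},{"claw":190,"x":0,"y":0,"z":0,"yaw":0},{"claw":190,"x":0,"y":0,"z":0,"yaw":0}]' 50
python3 -c "
from h import *
plan(.40,-.325,.20,-91.7)
grab('side','s6.png')"
```

```text
time_s: 22.78
position: [0.5739, -0.0222, 0.2518]
tool_rot: [0.708, -0.011, -0.706, -0.011]
contact_force: [0.2, -0.7, 6.3]
opening: 0.0408
t 22.77 tcp [ 0.5739 -0.0222  0.2518] grasp [ 0.5742 -0.0221  0.0968] jaw -91.75 q7 -0.8 open 0.0408 F [ 0.2 -0.7  6.3]
yaw units -0.01
after yaw: x -2.59 y 7.70 z 4.12 axes y [-0.03 -1.   -0.  ] z [-1.     0.03  -0.002] x [ 0.002  0.    -1.   ]
```

View pics/s6.png

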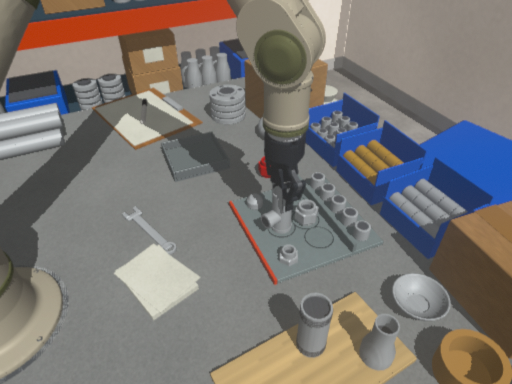

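The tee is gripped between left and right fingers at (285,195). The nipple (313,325) and reducer (380,345) are upright on the board.

```bash
python3 -m pendant '[{"claw":190,"x":-0.3,"y":0,"z":0,"yaw":0},{"claw":190,"x":-0.7,"y":0,"z":0,"yaw":0},{"claw":190,"x":-1,"y":0,"z":0,"yaw":0},{"claw":190,"x":-1,"y":0.2,"z":0.3,"yaw":0},{"claw":190,"x":-0.3,"y":0.6,"z":0.5,"yaw":0},{"claw":190,"x":0,"y":0.9,"z":0.6,"yaw":0},{"claw":190,"x":0,"y":0.9,"z":0.6,"yaw":0},{"claw":190,"x":0,"y":0.9,"z":0.6,"yaw":0},{"claw":190,"x":0,"y":0.9,"z":0.6,"yaw":0},{"claw":190,"x":0,"y":0.9,"z":0.6,"yaw":0},{"claw":190,"x":0,"y":0.9,"z":0.3,"yaw":0},{"claw":190,"x":0,"y":0.8,"z":0.02,"yaw":0},{"claw":190,"x":0,"y":0.5,"z":0,"yaw":0},{"claw":190,"x":0.3,"y":0.2,"z":0,"yaw":0},{"claw":190,"x":0.8,"y":0,"z":0,"yaw":0},{"claw":190,"x":0.9,"y":0,"z":0,"yaw":0},{"claw":190,"x":0.5,"y":0,"z":0,"yaw":0},{"claw":190,"x":0.2,"y":0,"z":0,"yaw":0},{"claw":190,"x":0,"y":0,"z":0,"yaw":0}]'
python3 -c "
from h import *
plan(.40,-.325,.0958,-91.7)
grab('side','s7.png')"
```

```text
time_s: 25.2
position: [0.399, -0.3247, 0.2743]
tool_rot: [-0.707, 0.011, 0.707, 0.011]
contact_force: [-0.6, -0.2, -3.2]
opening: 0.0412
t 25.2 tcp [ 0.399  -0.3247  0.2743] grasp [ 0.3988 -0.3246  0.1193] jaw -91.76 q7 -0.21 open 0.0412 F [-0.6 -0.2 -3.2]
yaw units -0.01
after yaw: x 0.59 y 0.01 z -0.03 axes y [-0.03  -1.    -0.001] z [-1.     0.03   0.001] x [-0.001  0.001 -1.   ]
```

View pics/s7.png

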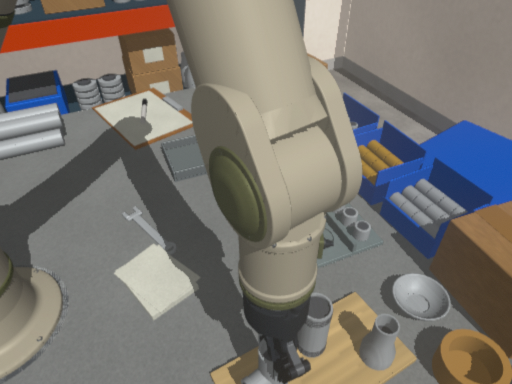

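The tee hangs over the near end of the board at (270,370), and the nipple at (315,325) is untouched. Lowering until it touches.

```bash
python3 -m pendant '[{"claw":190,"x":0.3,"y":0,"z":0,"yaw":0},{"claw":190,"x":0.15,"y":0,"z":0,"yaw":0},{"claw":190,"x":0.08,"y":0,"z":0,"yaw":0},{"claw":190,"x":0.02,"y":0,"z":0,"yaw":0},{"claw":190,"x":0,"y":0,"z":0,"yaw":0}]'; python3 -m pendant '[{"claw":190,"x":0.03,"y":0,"z":0,"yaw":0},{"claw":190,"x":0,"y":0,"z":0,"yaw":0}]'
```

```text
time_s: 25.88
position: [0.3995, -0.3249, 0.2528]
tool_rot: [0.707, -0.011, -0.707, -0.011]
contact_force: [0.2, -0.1, -4.0]
opening: 0.0411
time_s: 26.12
position: [0.3995, -0.325, 0.2518]
tool_rot: [0.707, -0.011, -0.707, -0.011]
contact_force: [-0.6, 0.2, 1.1]
opening: 0.041
```

```bash
python3 -m pendant '[{"claw":190,"x":0.02,"y":0,"z":0,"yaw":0},{"claw":0,"x":0,"y":0,"z":0,"yaw":0},{"claw":0,"x":0,"y":0,"z":0,"yaw":0},{"claw":0,"x":0,"y":0,"z":0,"yaw":0},{"claw":0,"x":0,"y":0,"z":0,"yaw":0},{"claw":0,"x":-0.4,"y":0,"z":0,"yaw":0},{"claw":0,"x":-0.8,"y":0,"z":0,"yaw":0},{"claw":0,"x":-1,"y":0,"z":0,"yaw":0},{"claw":0,"x":-0.8,"y":-0.3,"z":0,"yaw":0},{"claw":0,"x":0,"y":0,"z":0,"yaw":0}]'
python3 -c "
from h import *
plan(.632,-.0285,.13,-91.7)
for n in('top','side'):
  p,d,c=grab(n,n+'8.png');np.savez(n+'8.npz',p=p,W=cloud(d,c))
  if n=='top': cv2.imwrite('pics/u8.png',cv2.resize(p[140:220,205:325],None,fx=6,fy=6,interpolation=cv2.INTER_CUBIC)[:,:,::-1])
"
```

```text
time_s: 27.38
position: [0.4002, -0.3126, 0.3723]
tool_rot: [0.708, -0.011, -0.706, -0.01]
contact_force: [0.2, -0.1, -0.5]
opening: 0.0854
t 27.38 tcp [ 0.4002 -0.3126  0.3723] grasp [ 0.4006 -0.3127  0.2173] jaw -91.69 q7 -0.39 open 0.0854 F [ 0.2 -0.1 -0.5]
yaw units 0.0
after yaw: x 2.19 y -7.28 z -5.56 axes y [-0.03  -1.     0.001] z [-1.     0.03  -0.003] x [ 0.003 -0.001 -1.   ]
```

View pics/u8.png

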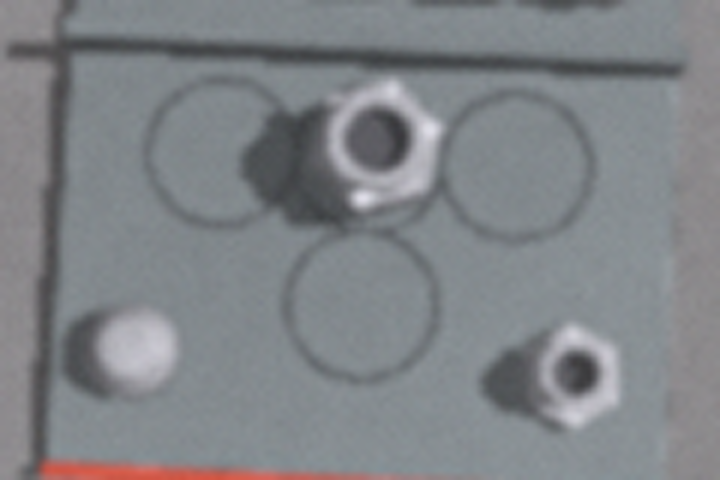

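View pics/side8.png

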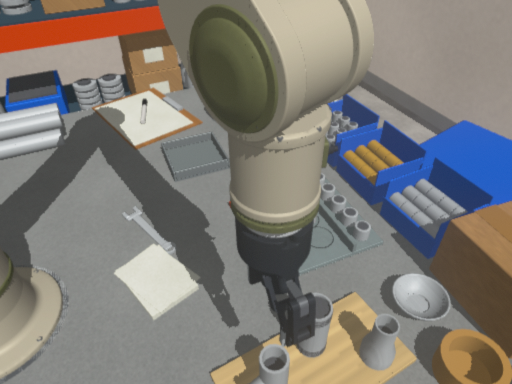

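```bash
python3 - <<'E'
from h import *
from scipy.optimize import least_squares
for n in('top','side'):
    z=np.load(n+'8.npz');W=z['W'].reshape(-1,3);W=W[np.isfinite(W).all(1)]
    P=W[(np.hypot(W[:,0]-.632,W[:,1]+.0285)<.034)&(W[:,2]>.028)&(W[:,2]<.0475)]
    T=W[(np.hypot(W[:,0]-.632,W[:,1]+.0285)<.034)&(W[:,2]>.0525)&(W[:,2]<.062)]
    print(n,len(P),'collar',cv2.minEnclosingCircle(T[:,:2].astype(np.float32)))
    hull=cv2.convexHull(P[:,:2].astype(np.float32))[:,0]
    # hex distance: interior points penalized little, outside heavily; match support of shoulder points
    best=[]
    for a in range(0,60,2):
        ang=np.radians(a+60*np.arange(6));N=np.c_[np.cos(ang),np.sin(ang)]
        f=lambda c:(np.maximum(((P[:,:2]-c)@N.T).max(1)-.023,0))*1e3
        o=least_squares(f,[.632,-.028]); best.append((round(o.cost,2),a,o.x.round(4)))
    print(sorted(best,key=lambda b:b[0])[:7])
    R_=np.hypot(*(P[:,:2]-[.632,-.0285]).T)
    q=P[R_>.0245]; print(np.degrees(np.arctan2(q[:,1]+.0285,q[:,0]-.632)).round(0)[:40])
z=np.load('top8.npz');W=z['W']
for n,u,v in (('cap',227,198),('bush',300,203)):
    S=W[v-12:v+12,u-12:u+12].reshape(-1,3); S=S[S[:,2]>.018]; print(n,cv2.minEnclosingCircle(S[:,:2].astype(np.float32)))
E
```

```text
top 172 collar ((0.6313163638114929, -0.027194438502192497), 0.018954765051603317)
[(np.float64(0.01), 16, array([ 0.6311, -0.0278])), (np.float64(0.04), 18, array([ 0.6309, -0.0279])), (np.float64(0.24), 14, array([ 0.6311, -0.0276])), (np.float64(0.53), 20, array([ 0.6308, -0.0279])), (np.float64(1.07), 12, array([ 0.631 , -0.0277])), (np.float64(2.03), 22, array([ 0.6308, -0.0279])), (np.float64(2.85), 10, array([ 0.6309, -0.0278]))]
[ -12.   47.  -76.  100.  104.  110.  111.  117.  116.  125. -135. -142.
 -138.  156. -141.  156.  167.  172.  178.  163.  168.  173.  178.]
side 11 collar ((0.0, 0.0), 0.0)
[(np.float64(0.0), 0, array([ 0.6384, -0.0294])), (np.float64(0.0), 2, array([ 0.6424, -0.0377])), (np.float64(0.0), 4, array([ 0.6365, -0.0294])), (np.float64(0.0), 6, array([ 0.6354, -0.0327])), (np.float64(0.0), 8, array([ 0.6377, -0.0334])), (np.float64(0.0), 10, array([ 0.6346, -0.0301])), (np.float64(0.0), 12, array([ 0.6344, -0.0355]))]
[-30. -73. -57. -74. -51. -80. -73. -71. -76. -71.]
cap ((0.5505146980285645, 0.0684569701552391), 0.01897965930402279)
bush ((0.5432171821594238, -0.10715214163064957), 0.020310794934630394)
```

All three fittings are upright on the board and the cap and bushing are unmoved. The hex fit gives flats at about 76.5°, so the jaw angle is −103.5°.

```bash
python3 -m pendant '[{"claw":0,"x":0,"y":-0.9,"z":-0.7,"yaw":0},{"claw":0,"x":0,"y":-0.9,"z":-0.7,"yaw":0},{"claw":0,"x":0,"y":-0.9,"z":-0.7,"yaw":0},{"claw":0,"x":0,"y":-0.9,"z":-0.7,"yaw":0},{"claw":0,"x":0,"y":-0.9,"z":-0.7,"yaw":0},{"claw":0,"x":0,"y":-0.9,"z":-0.7,"yaw":0},{"claw":0,"x":0.5,"y":-0.9,"z":-0.7,"yaw":0},{"claw":0,"x":0.7,"y":-0.7,"z":-0.5,"yaw":0},{"claw":0,"x":0.6,"y":-0.27,"z":-0.16,"yaw":0.6},{"claw":0,"x":0.39,"y":0,"z":0,"yaw":1},{"claw":0,"x":0,"y":0,"z":0,"yaw":1},{"claw":0,"x":0,"y":0,"z":0,"yaw":0},{"claw":0,"x":0,"y":0,"z":0,"yaw":0}]'
python3 -c "
from h import *
plan(.632,-.028,.037,-103.5)
grab('side','s9.png')"
```

```text
time_s: 29.1
position: [0.631, -0.0294, 0.2825]
tool_rot: [-0.702, 0.084, 0.702, 0.084]
contact_force: [-0.2, 0.3, -0.1]
opening: 0.0854
t 29.1 tcp [ 0.631  -0.0294  0.2825] grasp [ 0.6308 -0.0294  0.1275] jaw -103.6 q7 -1.04 open 0.0854 F [-0.2  0.3 -0.1]
yaw units -0.02
after yaw: x 2.26 y -0.04 z -0.02 axes y [-0.233 -0.972  0.   ] z [-0.972  0.233  0.001] x [-0.001 -0.    -1.   ]
```

View pics/s9.png

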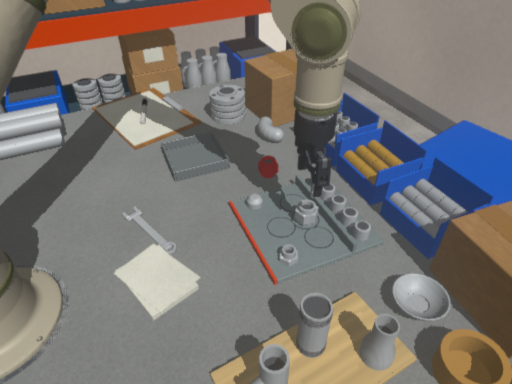

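The gripper is over the union at (307,210), all three fittings stand on the board, and the way down is clear.

```bash
python3 -m pendant '[{"claw":0,"x":0.8,"y":-0.03,"z":0,"yaw":0},{"claw":0,"x":0.8,"y":0,"z":0,"yaw":0},{"claw":0,"x":0.4,"y":0,"z":0,"yaw":0},{"claw":0,"x":0.24,"y":0,"z":0,"yaw":0},{"claw":0,"x":0,"y":0,"z":0,"yaw":0},{"claw":190,"x":0,"y":0,"z":0,"yaw":0},{"claw":190,"x":0,"y":0,"z":0,"yaw":0},{"claw":190,"x":0,"y":0,"z":0,"yaw":0},{"claw":190,"x":0,"y":0,"z":0,"yaw":0},{"claw":190,"x":0,"y":0,"z":0,"yaw":0},{"claw":190,"x":0,"y":0,"z":0,"yaw":0},{"claw":190,"x":0,"y":0,"z":0,"yaw":0}]' 50
python3 -c "
from h import *
plan(.632,-.028,.037,-103.5)
grab('side','s10.png')"
```

```text
time_s: 30.65
position: [0.6315, -0.0281, 0.1944]
tool_rot: [0.703, -0.084, -0.702, -0.084]
contact_force: [-0.6, -1.3, 6.3]
opening: 0.0454
t 30.65 tcp [ 0.6315 -0.0281  0.1944] grasp [ 0.6317 -0.0281  0.0394] jaw -103.67 q7 -0.94 open 0.0454 F [-0.6 -1.3  6.3]
yaw units -0.04
after yaw: x 0.06 y -0.00 z -0.01 axes y [-0.233 -0.972 -0.   ] z [-0.972  0.233 -0.001] x [ 0.001 -0.    -1.   ]
```

View pics/s10.png

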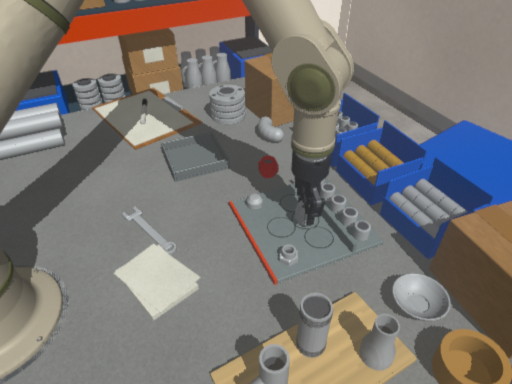

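```bash
python3 -m pendant '[{"claw":190,"x":-0.3,"y":0,"z":0,"yaw":0},{"claw":190,"x":-0.7,"y":0,"z":0,"yaw":0},{"claw":190,"x":-1,"y":0,"z":0,"yaw":0},{"claw":190,"x":-0.5,"y":0,"z":0,"yaw":0},{"claw":190,"x":0,"y":0,"z":0,"yaw":0}]'
python3 -c "
from h import *
plan(.486,.318,.0324,-103.5)"
```

```text
time_s: 31.32
position: [0.6314, -0.0276, 0.2945]
tool_rot: [0.703, -0.084, -0.701, -0.084]
contact_force: [0.2, -0.1, -6.3]
opening: 0.0451
t 31.32 tcp [ 0.6314 -0.0276  0.2945] grasp [ 0.6318 -0.0275  0.1395] jaw -103.64 q7 -1.06 open 0.0451 F [ 0.2 -0.1 -6.3]
yaw units -0.03
after yaw: x 2.67 y -7.55 z 5.56 axes y [-0.233 -0.972 -0.001] z [-0.972  0.233 -0.002] x [ 0.002  0.    -1.   ]
```

```bash
python3 -m pendant '[{"claw":190,"x":0,"y":-0.5,"z":0.4,"yaw":0},{"claw":190,"x":0,"y":-0.8,"z":0.6,"yaw":0},{"claw":190,"x":0,"y":-0.8,"z":0.6,"yaw":0},{"claw":190,"x":0,"y":-0.8,"z":0.6,"yaw":0},{"claw":190,"x":0,"y":-0.8,"z":0.6,"yaw":0},{"claw":190,"x":0,"y":-0.8,"z":0.6,"yaw":0},{"claw":190,"x":0,"y":-0.8,"z":0.6,"yaw":0},{"claw":190,"x":0,"y":-0.8,"z":0.6,"yaw":0},{"claw":190,"x":0,"y":-0.8,"z":0.6,"yaw":0},{"claw":190,"x":0,"y":-0.45,"z":0.36,"yaw":0},{"claw":190,"x":0.3,"y":0,"z":0,"yaw":0},{"claw":190,"x":0.8,"y":0,"z":0,"yaw":0},{"claw":190,"x":0.7,"y":0,"z":0,"yaw":0},{"claw":190,"x":0.4,"y":0,"z":0,"yaw":0},{"claw":190,"x":0,"y":0,"z":0,"yaw":0}]'
python3 -c "
from h import *
plan(.486,.318,.0324,-103.5)
grab('top','t11.png')"
```

```text
time_s: 33.2
position: [0.4846, 0.309, 0.2037]
tool_rot: [-0.701, 0.086, 0.703, 0.084]
contact_force: [-0.1, -0.3, -5.0]
opening: 0.0449
t 33.2 tcp [0.4846 0.309  0.2037] grasp [0.4842 0.3087 0.0487] jaw -103.77 q7 -1.47 open 0.0449 F [-0.1 -0.3 -5. ]
yaw units -0.06
after yaw: x 0.41 y -0.24 z 0.01 axes y [-0.233 -0.972  0.002] z [-0.972  0.233  0.002] x [-0.003 -0.002 -1.   ]
```

View pics/t11.png

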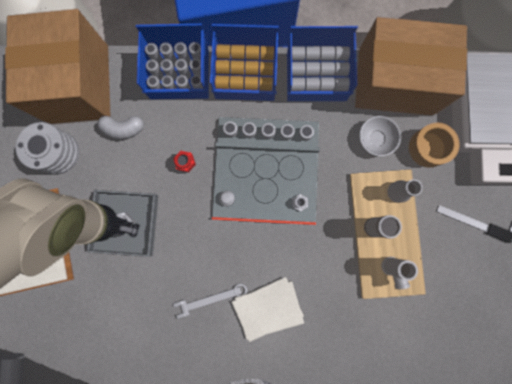

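The union is inside the tray outline (123,225), and the three fittings are on the board at (410,188), (388,228) and (405,270). Centring, then lowering.

```bash
python3 -m pendant '[{"claw":190,"x":0,"y":-0.2,"z":0,"yaw":0},{"claw":190,"x":0.2,"y":0,"z":0,"yaw":0},{"claw":190,"x":0.12,"y":0,"z":0,"yaw":0},{"claw":190,"x":0.04,"y":0,"z":0,"yaw":0},{"claw":190,"x":0,"y":0,"z":0,"yaw":0}]'; python3 -m pendant '[{"claw":190,"x":0.03,"y":0,"z":0,"yaw":0},{"claw":190,"x":0,"y":0,"z":0,"yaw":0}]'
```

```text
time_s: 33.88
position: [0.4866, 0.318, 0.191]
tool_rot: [-0.702, 0.084, 0.702, 0.084]
contact_force: [-0.7, 0.3, -4.9]
opening: 0.0452
time_s: 34.12
position: [0.4866, 0.3181, 0.1899]
tool_rot: [0.702, -0.084, -0.702, -0.084]
contact_force: [1.2, -0.5, -5.9]
opening: 0.0448
```

```bash
python3 -m pendant '[{"claw":190,"x":0.04,"y":0,"z":0,"yaw":0},{"claw":190,"x":0,"y":0,"z":0,"yaw":0}]'; python3 -m pendant '[{"claw":190,"x":0.03,"y":0,"z":0,"yaw":0},{"claw":190,"x":0,"y":0,"z":0,"yaw":0}]'
```

```text
time_s: 34.38
position: [0.4865, 0.3182, 0.1882]
tool_rot: [-0.702, 0.084, 0.702, 0.084]
contact_force: [0.1, -0.4, -5.4]
opening: 0.0449
time_s: 34.62
position: [0.4866, 0.3181, 0.1874]
tool_rot: [0.702, -0.084, -0.702, -0.084]
contact_force: [-2.8, -0.1, 1.8]
opening: 0.045
```

```bash
python3 -m pendant '[{"claw":190,"x":0.02,"y":0,"z":0,"yaw":0},{"claw":0,"x":0,"y":0,"z":0,"yaw":0},{"claw":0,"x":0,"y":0,"z":0,"yaw":0},{"claw":0,"x":0,"y":0,"z":0,"yaw":0},{"claw":0,"x":0,"y":0,"z":0,"yaw":0},{"claw":0,"x":-0.4,"y":0,"z":0,"yaw":-0.5},{"claw":0,"x":-0.8,"y":0,"z":0,"yaw":-1},{"claw":0,"x":-1,"y":0,"z":0,"yaw":-1},{"claw":0,"x":-1,"y":0,"z":0,"yaw":-0.1},{"claw":0,"x":-1,"y":0,"z":0,"yaw":0},{"claw":0,"x":-0.2,"y":0.6,"z":0,"yaw":0},{"claw":0,"x":0,"y":1,"z":0,"yaw":0},{"claw":0,"x":0,"y":1,"z":0,"yaw":0},{"claw":0,"x":0,"y":1,"z":0,"yaw":0},{"claw":0,"x":0,"y":0.6,"z":0,"yaw":0},{"claw":0,"x":0,"y":0,"z":0,"yaw":0}]'
python3 -c "
from h import *
plan(.3995,-.325,.20,-91.75)
p,d,c=grab('top','t12.png');W=cloud(d,c)
S=W[195:250,95:152].reshape(-1,3);S=S[(S[:,2]>.042)&(S[:,2]<.06)];print(len(S),S.mean(0),np.percentile(S[:,2],[50,90]),cv2.minEnclosingCircle(S[S[:,2]>.044][:,:2].astype(np.float32)))"
```

```text
time_s: 36.62
position: [0.4808, 0.1476, 0.362]
tool_rot: [-0.707, 0.012, 0.707, 0.012]
contact_force: [0.4, 0.4, -0.3]
opening: 0.0851
t 36.62 tcp [0.4808 0.1476 0.362 ] grasp [0.4807 0.1475 0.207 ] jaw -92.0 q7 -1.32 open 0.0851 F [ 0.4  0.4 -0.3]
yaw units -0.05
after yaw: x 0.18 y 11.87 z 1.67 axes y [-0.031 -1.     0.   ] z [-1.     0.031  0.001] x [-0.001 -0.    -1.   ]<string>:5: RuntimeWarning: Mean of empty slice.
  ret = um.true_divide(
Traceback (most recent call last):
IndexError: index -1 is out of bounds for axis 0 with size 0
```

View pics/t12.png

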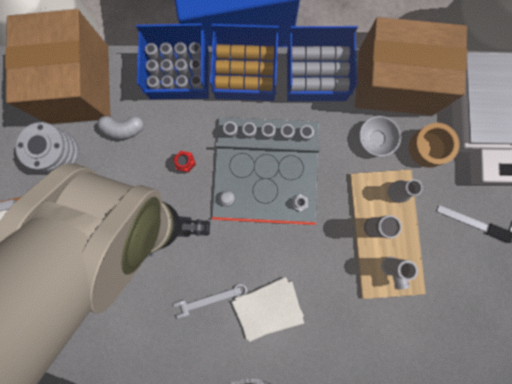

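The arm hides the tray in this frame. The board fittings are unchanged, and I'll check the union from the next pose. On to the tee.

```bash
python3 -m pendant '[{"claw":0,"x":0,"y":0.6,"z":0.1,"yaw":-0.05},{"claw":0,"x":0,"y":1,"z":0.15,"yaw":0},{"claw":0,"x":0,"y":1,"z":0.15,"yaw":0},{"claw":0,"x":0,"y":1,"z":0.15,"yaw":0},{"claw":0,"x":0,"y":1,"z":0.15,"yaw":0},{"claw":0,"x":0,"y":1,"z":0.15,"yaw":0},{"claw":0,"x":0,"y":1,"z":0.15,"yaw":0},{"claw":0,"x":0,"y":1,"z":0.15,"yaw":0},{"claw":0,"x":0,"y":1,"z":0.15,"yaw":0},{"claw":0,"x":0,"y":1,"z":0.15,"yaw":0},{"claw":0,"x":0,"y":1,"z":0.15,"yaw":0},{"claw":0,"x":0,"y":0.8,"z":0.07,"yaw":0},{"claw":0,"x":0,"y":0.45,"z":0,"yaw":0},{"claw":0,"x":0,"y":0,"z":0,"yaw":0},{"claw":0,"x":0,"y":0,"z":0,"yaw":0}]'
python3 -c "
from h import *
plan(.3995,-.325,.0955,-91.75)
p,d,c=grab('top','t13.png');W=cloud(d,c)
S=W[195:250,95:152].reshape(-1,3);S=S[(S[:,2]>.042)&(S[:,2]<.06)];print(len(S),S.mean(0),np.percentile(S[:,2],[50,90]),cv2.minEnclosingCircle(S[S[:,2]>.044][:,:2].astype(np.float32)))
a=p[185:260,80:160];cv2.imwrite('pics/tray.png',cv2.resize(a,None,fx=5,fy=5)[:,:,::-1])"
```

```text
time_s: 38.55
position: [0.4023, -0.3206, 0.3618]
tool_rot: [-0.707, 0.009, 0.707, 0.009]
contact_force: [0.4, 0.2, 0.7]
opening: 0.0853
t 38.55 tcp [ 0.4023 -0.3206  0.3618] grasp [ 0.4022 -0.3205  0.2068] jaw -91.45 q7 -0.44 open 0.0853 F [0.4 0.2 0.7]
yaw units 0.06
after yaw: x 2.78 y 0.12 z 0.06 axes y [-0.031 -1.    -0.001] z [-1.     0.031  0.001] x [-0.001  0.001 -1.   ]
147 [0.48575473 0.31792583 0.04830039] [0.0494677  0.05243601] ((0.48562100529670715, 0.3175230622291565), 0.01903025433421135)
```

View pics/tray.png

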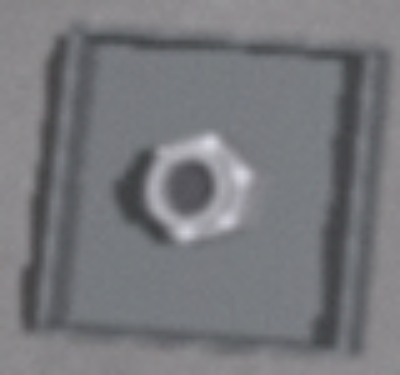

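The union stands upright in the middle of the tray (crop (195,190)), with its top at 0.050 m. Picking up the tee.

```bash
python3 -m pendant '[{"claw":0,"x":0.8,"y":0.12,"z":0.06,"yaw":0.06},{"claw":0,"x":0.9,"y":0,"z":0,"yaw":0},{"claw":0,"x":0.7,"y":0,"z":0,"yaw":0},{"claw":0,"x":0.38,"y":0,"z":0,"yaw":0},{"claw":0,"x":0,"y":0,"z":0,"yaw":0},{"claw":190,"x":0,"y":0,"z":0,"yaw":0},{"claw":190,"x":0,"y":0,"z":0,"yaw":0},{"claw":190,"x":0,"y":0,"z":0,"yaw":0},{"claw":190,"x":0,"y":0,"z":0,"yaw":0},{"claw":190,"x":0,"y":0,"z":0,"yaw":0},{"claw":190,"x":0,"y":0,"z":0,"yaw":0},{"claw":190,"x":0,"y":0,"z":0,"yaw":0}]' 50
python3 -c "
from h import *
plan(.5742,-.0221,.0968,-91.75)"
```

```text
time_s: 40.1
position: [0.3996, -0.3265, 0.2519]
tool_rot: [0.708, -0.011, -0.707, -0.011]
contact_force: [-0.5, 0.2, 5.9]
opening: 0.0408
t 40.1 tcp [ 0.3996 -0.3265  0.2519] grasp [ 0.3999 -0.3265  0.0969] jaw -91.78 q7 -0.25 open 0.0408 F [-0.5  0.2  5.9]
yaw units -0.01
after yaw: x 0.01 y -7.74 z -4.12 axes y [-0.031 -1.     0.   ] z [-1.     0.031 -0.001] x [ 0.001 -0.    -1.   ]
```

```bash
python3 -m pendant '[{"claw":190,"x":-0.3,"y":0,"z":0,"yaw":0},{"claw":190,"x":-0.7,"y":0,"z":0,"yaw":0},{"claw":190,"x":-1,"y":0,"z":0,"yaw":0},{"claw":190,"x":-1,"y":0,"z":0,"yaw":0},{"claw":190,"x":-0.3,"y":-0.4,"z":-0.2,"yaw":0},{"claw":190,"x":0,"y":-0.9,"z":-0.5,"yaw":0},{"claw":190,"x":0,"y":-0.9,"z":-0.5,"yaw":0},{"claw":190,"x":0,"y":-0.9,"z":-0.5,"yaw":0},{"claw":190,"x":0,"y":-0.9,"z":-0.5,"yaw":0},{"claw":190,"x":0,"y":-0.9,"z":-0.5,"yaw":0},{"claw":190,"x":0,"y":-0.9,"z":-0.5,"yaw":0},{"claw":190,"x":0,"y":-0.9,"z":-0.5,"yaw":0},{"claw":190,"x":0,"y":-0.7,"z":-0.32,"yaw":0},{"claw":190,"x":0,"y":-0.34,"z":-0.1,"yaw":0},{"claw":190,"x":0.4,"y":0,"z":0,"yaw":0},{"claw":190,"x":0.8,"y":0,"z":0,"yaw":0},{"claw":190,"x":0.8,"y":0,"z":0,"yaw":0},{"claw":190,"x":0.5,"y":0,"z":0,"yaw":0},{"claw":190,"x":0.2,"y":0,"z":0,"yaw":0},{"claw":190,"x":0,"y":0,"z":0,"yaw":0}]'
python3 -c "
from h import *
plan(.5742,-.0221,.0968,-91.75)
grab('side','s14.png')"
```

```text
time_s: 42.6
position: [0.5734, -0.0234, 0.2749]
tool_rot: [-0.707, 0.012, 0.707, 0.012]
contact_force: [0.0, 0.0, -2.6]
opening: 0.0411
t 42.6 tcp [ 0.5734 -0.0234  0.2749] grasp [ 0.5733 -0.0235  0.1199] jaw -91.9 q7 -0.91 open 0.0411 F [ 0.   0.  -2.6]
yaw units -0.03
after yaw: x 0.58 y -0.04 z -0.02 axes y [-0.031 -1.     0.001] z [-1.     0.031  0.001] x [-0.001 -0.001 -1.   ]
```

View pics/s14.png

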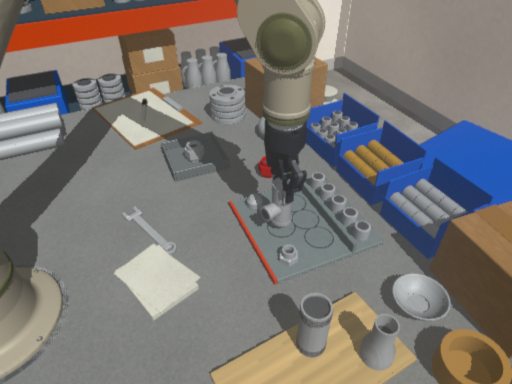

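The tee is held over its front spot (283,225) with its branch forward, and the union is in the tray (195,152). Lowering.

```bash
python3 -m pendant '[{"claw":190,"x":0.3,"y":-0.03,"z":-0.02,"yaw":0},{"claw":190,"x":0.15,"y":0,"z":0,"yaw":0},{"claw":190,"x":0.08,"y":0,"z":0,"yaw":0},{"claw":190,"x":0.02,"y":0,"z":0,"yaw":0},{"claw":190,"x":0,"y":0,"z":0,"yaw":0}]'; python3 -m pendant '[{"claw":190,"x":0.03,"y":0,"z":0,"yaw":0},{"claw":190,"x":0,"y":0,"z":0,"yaw":0}]'
```

```text
time_s: 43.28
position: [0.5748, -0.0211, 0.2532]
tool_rot: [0.707, -0.011, -0.707, -0.011]
contact_force: [0.1, 0.3, -3.2]
opening: 0.0412
time_s: 43.52
position: [0.5748, -0.0211, 0.2521]
tool_rot: [0.707, -0.011, -0.707, -0.011]
contact_force: [0.2, -1.0, -2.3]
opening: 0.0408
```

```bash
python3 -m pendant '[{"claw":190,"x":0.02,"y":0,"z":0,"yaw":0},{"claw":190,"x":0.01,"y":0,"z":0,"yaw":0}]'; python3 -m pendant '[{"claw":0,"x":0,"y":0,"z":0,"yaw":0},{"claw":0,"x":0,"y":0,"z":0,"yaw":0},{"claw":0,"x":0,"y":0,"z":0,"yaw":0},{"claw":0,"x":0,"y":0,"z":0,"yaw":0},{"claw":0,"x":-0.4,"y":0,"z":0,"yaw":0},{"claw":0,"x":-0.8,"y":0,"z":0,"yaw":0},{"claw":0,"x":-1,"y":0,"z":0,"yaw":-1},{"claw":0,"x":-0.8,"y":0,"z":0,"yaw":-1},{"claw":0,"x":0,"y":0,"z":0,"yaw":-1},{"claw":0,"x":0,"y":0,"z":0,"yaw":-1},{"claw":0,"x":0,"y":0,"z":0,"yaw":-1},{"claw":0,"x":0,"y":0,"z":0,"yaw":-1},{"claw":0,"x":0,"y":0,"z":0,"yaw":-1},{"claw":0,"x":0,"y":0,"z":0,"yaw":-1},{"claw":0,"x":0,"y":0,"z":0,"yaw":-1},{"claw":0,"x":0,"y":0,"z":0,"yaw":-1},{"claw":0,"x":0,"y":0,"z":0,"yaw":-1},{"claw":0,"x":0,"y":0,"z":0,"yaw":-1},{"claw":0,"x":0,"y":0,"z":0,"yaw":-1},{"claw":0,"x":0,"y":0,"z":0,"yaw":-1}]'; python3 -m pendant '[{"claw":0,"x":0,"y":0,"z":0,"yaw":-1},{"claw":0,"x":0,"y":0,"z":0,"yaw":-1},{"claw":0,"x":0,"y":0,"z":0,"yaw":-1},{"claw":0,"x":0,"y":0,"z":0,"yaw":-1},{"claw":0,"x":0,"y":0,"z":0,"yaw":-1},{"claw":0,"x":0,"y":0,"z":0,"yaw":-0.7},{"claw":0,"x":0,"y":0,"z":0,"yaw":0}]'
python3 -c "
from h import *
plan(.4907,-.2851,.21,-1.7)
"
```

```text
time_s: 43.78
position: [0.575, -0.0213, 0.2519]
tool_rot: [0.708, -0.011, -0.706, -0.011]
contact_force: [-3.5, 1.9, 16.2]
opening: 0.0407
time_s: 46.28
position: [0.5745, -0.0214, 0.3717]
tool_rot: [0.605, 0.366, -0.604, 0.367]
contact_force: [-0.4, 0.0, 0.0]
opening: 0.0854
time_s: 47.15
position: [0.5746, -0.0215, 0.3716]
tool_rot: [0.507, 0.493, -0.507, 0.493]
contact_force: [-0.1, 0.4, 0.4]
opening: 0.0856
t 47.15 tcp [ 0.5746 -0.0215  0.3716] grasp [ 0.5747 -0.0215  0.2166] jaw -1.56 q7 0.16 open 0.0856 F [-0.1  0.4  0.4]
yaw units 0.03
after yaw: x 0.17 y -1.90 z 6.65 axes y [ 1.    -0.03   0.001] z [-0.03 -1.    0.  ] x [ 0.001 -0.    -1.   ]
```

```bash
python3 -m pendant '[{"claw":0,"x":0,"y":-0.3,"z":1,"yaw":0.02},{"claw":0,"x":0,"y":-0.3,"z":1,"yaw":0},{"claw":0,"x":0,"y":-0.3,"z":1,"yaw":0},{"claw":0,"x":0,"y":-0.3,"z":1,"yaw":0},{"claw":0,"x":0,"y":-0.3,"z":1,"yaw":0},{"claw":0,"x":0,"y":-0.3,"z":0.9,"yaw":0},{"claw":0,"x":0,"y":-0.1,"z":0.5,"yaw":0},{"claw":0,"x":0,"y":0,"z":0.25,"yaw":0},{"claw":0,"x":0.5,"y":0,"z":0,"yaw":0},{"claw":0,"x":0,"y":0,"z":0,"yaw":0},{"claw":0,"x":0,"y":0,"z":0,"yaw":0}]'
python3 -c "
from h import *
plan(.4907,-.2851,.1056,-1.7)
p,d,c=grab('top','t15.png');np.savez('t15.npz',p=p,W=cloud(d,c))
"
```

```text
time_s: 48.52
position: [0.4918, -0.2845, 0.3511]
tool_rot: [0.507, 0.493, -0.507, 0.493]
contact_force: [0.9, 1.2, 0.3]
opening: 0.0851
t 48.52 tcp [ 0.4918 -0.2845  0.3511] grasp [ 0.4918 -0.2845  0.1961] jaw -1.56 q7 0.65 open 0.0851 F [0.9 1.2 0.3]
yaw units 0.03
after yaw: x 2.26 y -0.03 z 0.02 axes y [ 1.   -0.03  0.  ] z [-0.03 -1.   -0.  ] x [ 0.  0. -1.]
```

View pics/t15.png

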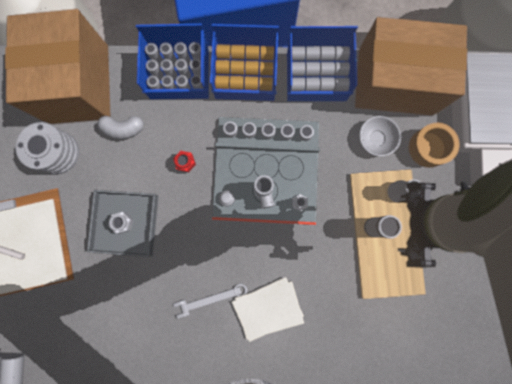

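The tee is back on its spot (264,188), the union is in the tray (119,223), and the nipple is at (388,227). Picking the nipple.

```bash
python3 -m pendant '[{"claw":0,"x":0.8,"y":-0.02,"z":0.02,"yaw":0.03},{"claw":0,"x":0.8,"y":0,"z":0,"yaw":0},{"claw":0,"x":0.45,"y":0,"z":0,"yaw":0},{"claw":0,"x":0.2,"y":0,"z":0,"yaw":0},{"claw":0,"x":0,"y":0,"z":0,"yaw":0},{"claw":180,"x":0,"y":0,"z":0,"yaw":0},{"claw":180,"x":0,"y":0,"z":0,"yaw":0},{"claw":180,"x":0,"y":0,"z":0,"yaw":0},{"claw":180,"x":0,"y":0,"z":0,"yaw":0},{"claw":180,"x":0,"y":0,"z":0,"yaw":0},{"claw":180,"x":0,"y":0,"z":0,"yaw":0}]' 50
python3 -c "
from h import *
plan(.6363,.0341,.1066,-1.7)
"
```

```text
time_s: 49.95
position: [0.4907, -0.2858, 0.2616]
tool_rot: [0.508, 0.492, -0.507, 0.493]
contact_force: [-0.3, -0.0, 6.4]
opening: 0.0469
t 49.95 tcp [ 0.4907 -0.2858  0.2616] grasp [ 0.4909 -0.2859  0.1066] jaw -1.74 q7 0.71 open 0.0469 F [-0.3 -0.   6.4]
yaw units -0.01
after yaw: x 0.00 y 3.40 z -8.10 axes y [ 1.    -0.03   0.001] z [-0.03 -1.    0.  ] x [ 0.001 -0.    -1.   ]
```

```bash
python3 -m pendant '[{"claw":180,"x":-0.3,"y":0,"z":0,"yaw":0},{"claw":180,"x":-0.7,"y":0,"z":0,"yaw":0},{"claw":180,"x":-1,"y":0,"z":0,"yaw":0},{"claw":180,"x":-1,"y":0,"z":0,"yaw":0},{"claw":180,"x":-0.6,"y":0.2,"z":-0.4,"yaw":0},{"claw":180,"x":0,"y":0.4,"z":-0.9,"yaw":0},{"claw":180,"x":0,"y":0.4,"z":-1,"yaw":0},{"claw":180,"x":0,"y":0.4,"z":-1,"yaw":0},{"claw":180,"x":0,"y":0.4,"z":-1,"yaw":0},{"claw":180,"x":0,"y":0.4,"z":-1,"yaw":0},{"claw":180,"x":0,"y":0.4,"z":-1,"yaw":0},{"claw":180,"x":0,"y":0.4,"z":-0.9,"yaw":0},{"claw":180,"x":0,"y":0.4,"z":-0.6,"yaw":0},{"claw":180,"x":0,"y":0.4,"z":-0.3,"yaw":0},{"claw":180,"x":0,"y":0,"z":0,"yaw":0},{"claw":180,"x":0.7,"y":0,"z":0,"yaw":0},{"claw":180,"x":0.9,"y":0,"z":0,"yaw":0},{"claw":180,"x":0.8,"y":0,"z":0,"yaw":0},{"claw":180,"x":0.5,"y":0,"z":0,"yaw":0},{"claw":180,"x":0,"y":0,"z":0,"yaw":0}]'
python3 -c "
from h import *
plan(.6363,.0341,.1066,-1.7)
grab('side','s16.png')"
```

```text
time_s: 52.45
position: [0.6517, 0.0331, 0.2878]
tool_rot: [-0.507, -0.493, 0.508, -0.492]
contact_force: [-0.4, 0.1, -3.2]
opening: 0.0469
t 52.45 tcp [0.6517 0.0331 0.2878] grasp [0.6513 0.033  0.1328] jaw -1.77 q7 0.11 open 0.0469 F [-0.4  0.1 -3.2]
yaw units -0.01
after yaw: x 0.66 y -0.37 z -0.02 axes y [ 1.    -0.03  -0.003] z [-0.03  -1.     0.001] x [-0.003 -0.    -1.   ]
```

View pics/s16.png

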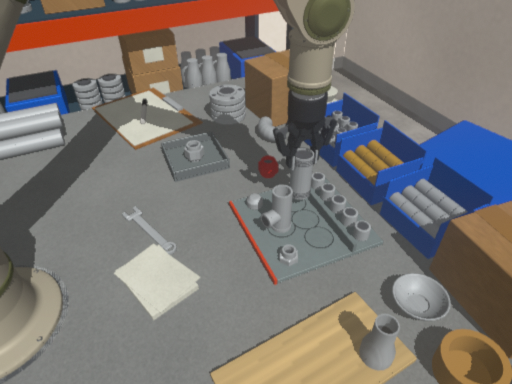

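I typed 0.4 too much in y (15 mm). Correcting before lowering.

```bash
python3 -m pendant '[{"claw":180,"x":0,"y":-0.38,"z":-0.02,"yaw":0},{"claw":180,"x":0.2,"y":0,"z":0,"yaw":0},{"claw":180,"x":0.2,"y":0,"z":0,"yaw":0},{"claw":180,"x":0.15,"y":0,"z":0,"yaw":0},{"claw":180,"x":0.07,"y":0,"z":0,"yaw":0},{"claw":180,"x":0,"y":0,"z":0,"yaw":0}]'; python3 -c "
from h import *
plan(.6363,.0341,.1066,-1.7)"
```

```text
time_s: 53.25
position: [0.6372, 0.0348, 0.2635]
tool_rot: [-0.507, -0.492, 0.508, -0.492]
contact_force: [-0.2, 1.0, -3.3]
opening: 0.047
t 53.25 tcp [0.6372 0.0348 0.2635] grasp [0.6371 0.0347 0.1085] jaw -1.73 q7 0.12 open 0.047 F [-0.2  1.  -3.3]
yaw units -0.01
after yaw: x 0.05 y -0.02 z 0.02 axes y [ 1.   -0.03 -0.  ] z [-0.03 -1.    0.  ] x [-0. -0. -1.]
```

```bash
python3 -m pendant '[{"claw":180,"x":0.03,"y":-0.02,"z":0.02,"yaw":0},{"claw":180,"x":0.02,"y":0,"z":0,"yaw":0},{"claw":180,"x":0,"y":0,"z":0,"yaw":0}]';python3 -m pendant '[{"claw":180,"x":0.02,"y":0,"z":0,"yaw":0},{"claw":180,"x":0,"y":0,"z":0,"yaw":0}]'
```

```text
time_s: 53.62
position: [0.6363, 0.0341, 0.262]
tool_rot: [0.508, 0.492, -0.507, 0.492]
contact_force: [0.2, 0.3, -4.3]
opening: 0.0468
time_s: 53.88
position: [0.6363, 0.034, 0.2617]
tool_rot: [0.508, 0.492, -0.507, 0.492]
contact_force: [-2.5, 0.1, 5.1]
opening: 0.047
```

Contact at the original height. Releasing and lifting, then over to the reducer.

```bash
python3 -m pendant '[{"claw":0,"x":0,"y":0,"z":0,"yaw":0},{"claw":0,"x":0,"y":0,"z":0,"yaw":0},{"claw":0,"x":0,"y":0,"z":0,"yaw":0},{"claw":0,"x":0,"y":0,"z":0,"yaw":0},{"claw":0,"x":-0.4,"y":0,"z":0,"yaw":0},{"claw":0,"x":-0.8,"y":0,"z":0,"yaw":0},{"claw":0,"x":-1,"y":0,"z":0,"yaw":0},{"claw":0,"x":-0.6,"y":0,"z":0,"yaw":0},{"claw":0,"x":0,"y":0,"z":0.5,"yaw":0},{"claw":0,"x":0,"y":-0.2,"z":1,"yaw":0},{"claw":0,"x":0,"y":-0.2,"z":1,"yaw":0},{"claw":0,"x":0,"y":-0.2,"z":1,"yaw":0},{"claw":0,"x":0,"y":-0.2,"z":1,"yaw":0},{"claw":0,"x":0,"y":-0.2,"z":1,"yaw":0},{"claw":0,"x":0,"y":-0.2,"z":1,"yaw":0},{"claw":0,"x":0,"y":0,"z":1,"yaw":0},{"claw":0,"x":0,"y":0,"z":1,"yaw":0},{"claw":0,"x":0,"y":0,"z":0.6,"yaw":0},{"claw":0,"x":0,"y":0,"z":0.3,"yaw":0},{"claw":0,"x":0,"y":0,"z":0,"yaw":0}]'
python3 -c "
from h import *
plan(.5757,-.3452,.0854,-1.7)
grab('side','s17.png')"
```

```text
time_s: 56.38
position: [0.5769, -0.3404, 0.3728]
tool_rot: [0.508, 0.492, -0.508, 0.492]
contact_force: [-0.2, 0.3, -0.3]
opening: 0.0852
t 56.38 tcp [ 0.5769 -0.3404  0.3728] grasp [ 0.5768 -0.3403  0.2178] jaw -1.75 q7 0.64 open 0.0852 F [-0.2  0.3 -0.3]
yaw units -0.01
after yaw: x 3.31 y -0.02 z 0.13 axes y [ 1.   -0.03 -0.  ] z [-0.03 -1.   -0.  ] x [-0.  0. -1.]
```

View pics/s17.png

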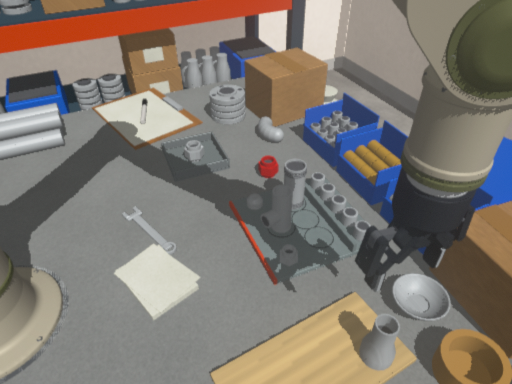

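The nipple is upright on its spot (294,180), the tee stands at (280,205), and the reducer waits at (380,345).

```bash
python3 -m pendant '[{"claw":0,"x":0.5,"y":-0.01,"z":0.13,"yaw":0},{"claw":0,"x":0.9,"y":0,"z":0,"yaw":0},{"claw":0,"x":0.9,"y":0,"z":0,"yaw":0},{"claw":0,"x":0.7,"y":0,"z":0,"yaw":0},{"claw":0,"x":0.3,"y":0,"z":0,"yaw":0},{"claw":0,"x":0,"y":0,"z":0,"yaw":0},{"claw":200,"x":0,"y":0,"z":0,"yaw":0},{"claw":200,"x":0,"y":0,"z":0,"yaw":0},{"claw":200,"x":0,"y":0,"z":0,"yaw":0},{"claw":200,"x":0,"y":0,"z":0,"yaw":0},{"claw":200,"x":0,"y":0,"z":0,"yaw":0},{"claw":200,"x":0,"y":0,"z":0,"yaw":0},{"claw":200,"x":0,"y":0,"z":0,"yaw":0},{"claw":200,"x":0,"y":0,"z":0,"yaw":0}]' 50
python3 -c "
from h import *
plan(.6277,-.0844,.0864,-1.7)"
```

```text
time_s: 58.18
position: [0.5765, -0.3456, 0.2422]
tool_rot: [0.508, 0.492, -0.507, 0.493]
contact_force: [-1.4, 0.1, 5.3]
opening: 0.035
t 58.17 tcp [ 0.5765 -0.3456  0.2422] grasp [ 0.5767 -0.3457  0.0872] jaw -1.74 q7 0.7 open 0.035 F [-1.4  0.1  5.3]
yaw units -0.01
after yaw: x 0.02 y 1.08 z -6.57 axes y [ 1.    -0.03   0.001] z [-0.03 -1.    0.  ] x [ 0.001 -0.    -1.   ]
```

```bash
python3 -m pendant '[{"claw":200,"x":-0.3,"y":0,"z":0,"yaw":0},{"claw":200,"x":-0.7,"y":0,"z":0,"yaw":0},{"claw":200,"x":-1,"y":0,"z":0,"yaw":0},{"claw":200,"x":-0.5,"y":0.2,"z":-0.5,"yaw":0},{"claw":200,"x":0,"y":0.2,"z":-1,"yaw":0},{"claw":200,"x":0,"y":0.2,"z":-1,"yaw":0},{"claw":200,"x":0,"y":0.2,"z":-1,"yaw":0},{"claw":200,"x":0,"y":0.2,"z":-1,"yaw":0},{"claw":200,"x":0,"y":0.07,"z":-1,"yaw":0},{"claw":200,"x":0,"y":0,"z":-0.7,"yaw":0},{"claw":200,"x":0,"y":0,"z":-0.37,"yaw":0},{"claw":200,"x":0.4,"y":0,"z":0,"yaw":0},{"claw":200,"x":0.8,"y":0,"z":0,"yaw":0},{"claw":200,"x":0.5,"y":0,"z":0,"yaw":0},{"claw":200,"x":0.2,"y":0,"z":0,"yaw":0},{"claw":200,"x":0,"y":0,"z":0,"yaw":0}]'
python3 -c "
from h import *
plan(.6277,-.0844,.0864,-1.7)
grab('side','s18.png')"
```

```text
time_s: 60.18
position: [0.6269, -0.0853, 0.2645]
tool_rot: [-0.507, -0.492, 0.508, -0.492]
contact_force: [-0.1, -0.6, -2.8]
opening: 0.0348
t 60.17 tcp [ 0.6269 -0.0853  0.2645] grasp [ 0.6268 -0.0854  0.1095] jaw -1.81 q7 0.32 open 0.0348 F [-0.1 -0.6 -2.8]
yaw units -0.02
after yaw: x 0.58 y 0.02 z -0.03 axes y [ 1.    -0.03  -0.001] z [-0.03  -1.     0.001] x [-0.001 -0.001 -1.   ]
```

View pics/s18.png

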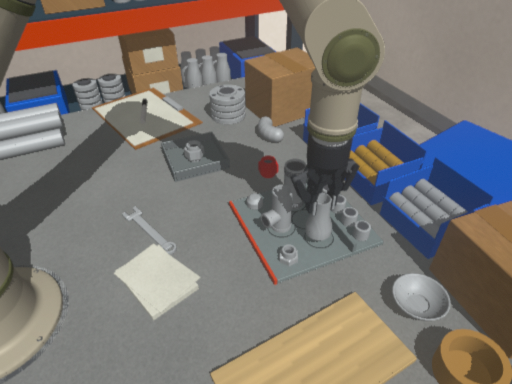

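The reducer is over its spot (318,230). Lowering.

```bash
python3 -m pendant '[{"claw":200,"x":0.25,"y":0.02,"z":-0.02,"yaw":0},{"claw":200,"x":0.2,"y":0,"z":0,"yaw":0},{"claw":200,"x":0.1,"y":0,"z":0,"yaw":0},{"claw":200,"x":0,"y":0,"z":0,"yaw":0}]'; python3 -m pendant '[{"claw":200,"x":0.03,"y":0,"z":0,"yaw":0},{"claw":200,"x":0,"y":0,"z":0,"yaw":0}]'
```

```text
time_s: 60.72
position: [0.6279, -0.0833, 0.2428]
tool_rot: [-0.507, -0.492, 0.508, -0.492]
contact_force: [-0.6, -0.0, -2.9]
opening: 0.0346
time_s: 60.98
position: [0.628, -0.0834, 0.2422]
tool_rot: [0.508, 0.492, -0.507, 0.493]
contact_force: [-1.1, 1.3, -0.1]
opening: 0.0353
```

```bash
python3 -m pendant '[{"claw":200,"x":0.02,"y":0,"z":0,"yaw":0},{"claw":0,"x":0,"y":0,"z":0,"yaw":0},{"claw":0,"x":0,"y":0,"z":0,"yaw":0},{"claw":0,"x":0,"y":0,"z":0,"yaw":0},{"claw":0,"x":0,"y":0,"z":0,"yaw":0},{"claw":0,"x":-0.4,"y":0,"z":0,"yaw":0},{"claw":0,"x":-0.8,"y":0,"z":0,"yaw":0},{"claw":0,"x":-1,"y":0,"z":0,"yaw":0},{"claw":0,"x":-1,"y":0,"z":0,"yaw":0},{"claw":0,"x":0,"y":0,"z":0.6,"yaw":0},{"claw":0,"x":0,"y":0,"z":1,"yaw":0},{"claw":0,"x":0,"y":0,"z":1,"yaw":0},{"claw":0,"x":0,"y":0,"z":1,"yaw":0},{"claw":0,"x":0,"y":0,"z":1,"yaw":0},{"claw":0,"x":0,"y":0,"z":1,"yaw":0},{"claw":0,"x":0,"y":0,"z":0.6,"yaw":0},{"claw":0,"x":0,"y":0,"z":0,"yaw":0},{"claw":0,"x":0,"y":0,"z":0,"yaw":0}]'
python3 - <<'E'
from h import *
o=sensors.get_obs();print(o['time_s'],o['opening'],o['contact_force'])
z0=np.load('top0.npz')['W'];z1=np.load('side0.npz')['W']
for n,Z in(('top',z0),('side',z1)):
    p,d,c=grab(n,n+'19.png');W=cloud(d,c)
    for nm,cx,cy,r,a,b in [('nip',.6355,.033,.04,.113,.13),('red',.6274,-.086,.035,.094,.11),('tee',.5735,-.0225,.038,.105,.12),('cap',.55,.067,.028,.018,.05),('bush',.544,-.108,.028,.018,.05),('union',.486,.318,.035,.042,.06)]:
        L=[]
        for Q in(Z,W):
            Q=Q.reshape(-1,3);Q=Q[np.isfinite(Q).all(1)]
            Q=Q[(np.hypot(Q[:,0]-cx,Q[:,1]-cy)<r)&(Q[:,2]>a)&(Q[:,2]<b)]
            L.append(np.r_[cv2.minEnclosingCircle(Q[:,:2].astype(np.float32))[0],Q[:,2].max()].round(4) if len(Q) else None)
        print(n,nm,L)
E
```

```text
time_s: 63.22
position: [0.6209, -0.3298, 0.3692]
tool_rot: [0.507, 0.493, -0.507, 0.492]
contact_force: [0.1, -0.6, -0.1]
opening: 0.0854
63.225 0.08543698265037913 [ 0.10786257 -0.55350786 -0.09503046]
top nip [array([0.6342, 0.0345, 0.1249]), array([0.6338, 0.0349, 0.1253])]
top red [array([ 0.6271, -0.0852,  0.105 ]), array([ 0.6263, -0.0837,  0.1046])]
top tee [array([ 0.5724, -0.0214,  0.1148]), array([ 0.5733, -0.0189,  0.1161])]
top cap [array([0.5502, 0.0685, 0.0407]), array([0.5504, 0.0685, 0.0415])]
top bush [array([ 0.5433, -0.1075,  0.0414]), array([ 0.5433, -0.107 ,  0.0413])]
top union [None, array([0.4866, 0.3197, 0.0539])]
side nip [array([0.6368, 0.0312, 0.1231]), array([0.6358, 0.0323, 0.1236])]
side red [array([ 0.6278, -0.0873,  0.1028]), array([ 0.6286, -0.0866,  0.1026])]
side tee [array([ 0.5749, -0.024 ,  0.1133]), array([ 0.5759, -0.0216,  0.1133])]
side cap [array([0.55  , 0.0646, 0.0394]), array([0.5511, 0.0652, 0.0388])]
side bush [array([ 0.5451, -0.11  ,  0.0395]), array([ 0.5454, -0.1102,  0.0397])]
side union [None, array([0.4878, 0.319 , 0.0515])]
```

View pics/top19.png

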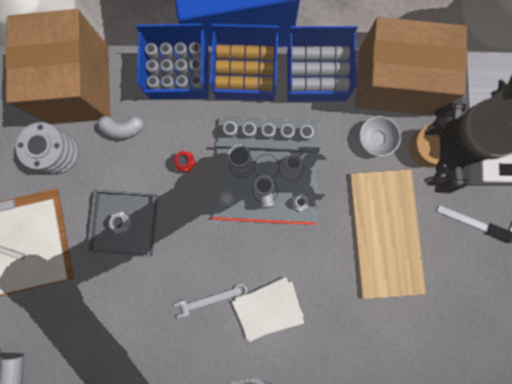

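View pics/side19.png

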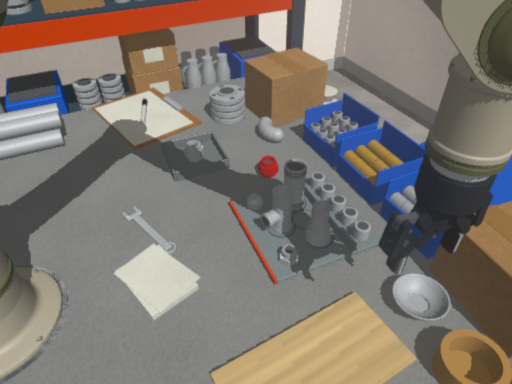

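Everything stands upright: the nipple, reducer and tee are within 3 mm of their start positions, the union is in the tray, and the cap and bushing are unmoved. The gripper is empty and clear, so I hand in.

```bash
python3 -c "
from station import ticket
print(ticket.finish_job())"
```

```text
the job is handed in; nothing more can be done
None
```

I moved the reducer, nipple and tee to the side board, stood the union in the middle of the order tray, then put the tee, nipple and reducer back on their spots. I handed the job in at about 63 s; no verdict was reported.

**Last checks (both cameras):**
- **Tall fittings:** all three are upright. The nipple and reducer are within about 2 mm of where they started and the tee within about 3 mm.
- **Union:** it stands on the tray floor within about 2 mm of the tray's centre.
- **Cap and bushing:** unmoved, within about 1 mm.
- **Gripper:** open, clear of everything, with no contact force.

**What went wrong or disagreed:**
- My first two move commands were refused because of their format, and nothing moved.
- I carried the nipple 15 mm too far on its way back, and corrected that in the air before setting it down.
- One picture of the tray was blocked by the arm, so I took it again from the next pose.
- The two cameras disagreed by a steady 2–4 mm, so I compared each one only with its own starting picture.

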